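# Load the air drying box and set its locked regulator

### The job

Get the washed engine parts ready to be blown dry: lift the hood of the green drying box, swing it back past its spring until it stays open by itself, and lay every washed part from the rubber mat on the grid inside, side by side and not on top of one another. Then shut the hood fully, and only then turn the air regulator's knob until its white pointer is at the red mark and push the yellow lock fork fully home over the knob. Leave the spray can, the screwdriver and the red bin alone.

Things in the scene. Friction and masses are not known exactly. Their poses are not given: they have to be found in the camera images.
- dryer: green drying box fixed on the bench, 190 (x) x 330 (y) mm, origin under its centre on the bench, x from its front (handle side) to its rear (hinge). Open trough: walls 6 mm, rim at z = 90 mm, top of the grid floor at z = 45 mm. A 10 mm brass air bar runs inside the rear wall (x = 82, z = 76 mm). Free grid: x -89 to +75, y -159 to +159 mm. A plenum behind reaches x = 135, z = 69 mm
- grid (a point): centre of the top of the grid floor, 45 mm above the box's origin, axes as the box
- hood (a joint): angle of the hood: 0 shut, 1.62 rad fully open at its stop (front edge swung up and back). A spring strut on its left side pulls it shut below about 1.05 rad and open beyond: let go past 1.15 rad it swings to its stop and stays; brought back below 0.9 rad it falls shut by itself, damped. Raising it takes at most 6 N at the handle
- hood_handle (a point): middle of the handle: black round bar 12 mm thick, 110 mm long along the box's y, 45 mm before the hood's front face (39 mm gap). Hood shut: 125 mm above the bench, 140 mm in front of the box's centre. It turns with the hood (point axes are the hood's; shut, the box's); hood open, it stands on top, 329 mm above the bench, 42 mm behind the hinge
- hood_hinge (a point): point on the hinge axis, 95 mm behind the box's centre and 95 mm above the bench; the axis is the box's y. The hood is 190 mm deep, 330 mm wide, 51 mm high above the hinge, with a clear window on top; the handle bar's radius about the hinge is 237 mm
- regulator: air filter-regulator fixed on a 60 mm square foot, aluminium block 58 mm square with its top 112 mm above the bench; origin under its centre, which is the knob's vertical axis; its x points from the lock fork's rail to the knob. A rail 26 mm wide sticks out to x = -138 mm at the height of the block's top. The red mark of the white scale lies in the direction +x of this frame
- knob (a joint): angle of the black regulator knob: grows clockwise seen from above, range 0 to 2.8 rad; at 2.0 rad the white pointer is at the red mark. Friction 0.04 N m, stays where it is left
- knob_grip (a point): point on the knob's axis at gripping height, 150 mm above the bench; the point's x axis is the direction of the white pointer. The grip is an upright bar 46 mm long along x, 13 mm wide, from 126 to 156 mm above the bench, over a round skirt of 44 mm diameter
- lock (a joint): travel of the yellow lock fork along the regulator's +x: 0 drawn back, 0.060 m fully home with its two prongs on either side of the knob's bar (they fit only with the pointer at the mark). Friction 2.5 N, stays where it is left. Its prongs are 6 mm thick, tops 133 mm above the bench
- lock_tab (a point): grip point on the fork's upright tab, 164 mm above the bench; the tab is 12 mm thick (along the regulator's x), 28 mm wide (along its y), from 133 to 178 mm above the bench, 109 mm in front of the knob's axis when drawn back and 49 mm when home
- mat: black rubber draining mat fixed on the bench, 230 x 290 x 4 mm, origin under its centre, z up; the parts start on it
- rod_long: bright steel connecting rod, 115 mm long, 18 mm thick, lying flat; origin under the middle of its length on its underside, x along the rod from the big end (44 mm diameter) to the small end (26 mm); the beam at the middle is 18 mm wide. May be absent
- rod_long_mid (a point): middle of rod_long, 9 mm above its origin
- rod_short: bright steel connecting rod, 96 mm long, 18 mm thick, else like rod_long (big end 40 mm, small end 24 mm, beam 18 mm wide). May be absent
- rod_short_mid (a point): middle of rod_short, 9 mm above its origin
- cover: orange plastic sprocket cover with round ends, 116 (x) x 56 (y) x 18 mm, origin under its centre. May be absent
- cover_mid (a point): middle of the cover, 9 mm above its origin
- bearing: blue pillow-block bearing: foot 104 (x) x 34 (y) x 14 mm with a round housing of 48 mm diameter across it, 48 mm high in all, 34 mm wide; origin under its centre. 0.4 kg. May be absent
- bearing_mid (a point): middle of the bearing, 20 mm above its origin
- spray_can: silver spray can with a yellow label, 60 mm diameter, 180 mm high, loose bystander, origin under its centre
- screwdriver: red screwdriver, 190 mm long, loose bystander lying on the bench
- red_bin: small open red bin, 120 x 100 x 60 mm, loose bystander, origin under its centre
Not all that is in view belongs to the job. Leave any blue look-alike of the rod_short alone. Of the things that look like the regulator, the larger one is meant.

How it is judged:
By the outcome, as a careful person would: the job done as asked, in the order asked, and still so for the second after the job is handed in, with the robot touching nothing.
Of rod_long, rod_short, cover, bearing only 2 to 4 are there at a start; the rules pass over those that are not, and their reading is None.
At some moment in a run one of rod_long, rod_short, cover, bearing may be knocked a few centimetres aside while the robot is not near it.
Once in a run the grip may slacken for a moment while it holds something.
It also fails if it takes over 210 s, if anything falls off the work surface, if the arm or the gripper's body presses on something with over 40 N, if the wrist force passes 120 N, or if a joint passes its speed limit or range.

### The arm

A 7-joint arm with a two-finger parallel gripper is mounted at the origin on the work surface. World frame = base frame: x ahead of the robot, y to its left, z up, the work surface at z = 0. Lengths are in mm, angles in rad, forces in N, time in s.
With the tool pointing down it reaches from about 425 to 825 mm from the base axis. Payload 3.6 kg.
Tool frame: the origin (TCP) lies on the centre line of the jaws, within the pads' length; the fingertips stand 17 mm ahead of it and the grasp point (between the pads) lies 2 mm behind it; z points along the fingers, x is the direction in which the jaws open and shut, and the axes are right-handed (so a half turn about z gives the same grasp; the last joint's range is limited). The gripper opens to 93 mm and grips with 3 to 60 N. Pads are 15 mm wide; open, the fingers measure 128 mm over their backs; the gripper's body (75 mm by 188 mm) begins 65 mm behind the grasp point.
Start: joints at [1.28, 0.615, -0.013, 1.423, 0.008, 1.103, -0.04], TCP at [169.501, -627.481, 235.64] pointing down, gripper open.
Joint ranges: [-3.12, 3.12], [-0.3, 2.06], [-1.34, 1.32], [0.26, 2.42], [-1.36, 4.5], [0.01, 1.98], [-2.84, 2.84]. Speed limits (rad/s): [2.79, 2.79, 3.14, 3.14, 3.14, 3.14, 3.14].

### API

Orientations are given as a 3x3 rotation matrix whose columns are the frame's x, y, z axes.
In Python, from workcell import manip, camera, workorder gives the robot as it stands. The module is installed in compiled form; this text tells all that it offers.
- The arm moves only by the tool apply_moves, never from a script. Its argument "steps" is a list of rows, each an object with "dp": the shift along the tool's x, y, z in cm, a list of three; "rot": the turn, a rotation vector about the tool's x, y, z in rad, a list of three; "jaw": the finger opening in cm, from 0 to 9.3. In form: [{"dp": [x, y, z], "rot": [wx, wy, wz], "jaw": jaw}, ...]. A call has exactly 5 rows; each row shifts and turns the commanded pose from where the row before left it, along the tool's axes as they then stand; what a row does not reach is not made up. A row lasts 1/8 s, in which the tool goes at most 62.5 mm and 10.7 degrees, less where a joint would pass 70% of its speed; a pose out of reach is approached as far as the arm can. A call with a gripper value outside its range is refused whole. The fingers move at their own pace and stop on an object; "force" is the grip in N (left out, the last holds). Time passes only in rows, so rows that do not move let the fingers close, or fill a call up. It gives the time, the measured TCP pose, the force and the opening at its end, in the units of the state.
- manip.sense(): the state, without advancing time (a new reading comes with each control period).
- camera(name): name is "side" or "top"; returns a dict with "img" (480x640x3 uint8, red, green, blue), "fovy" (degrees; the focal length in pixels is half the picture's height over the tangent of half this angle, whatever the lens; pixels are square), "cx", "cy" (the principal point, pixels), "R" (3x3) and "t" (3): a world point X has camera coordinates R X + t. Camera axes: x right, y down, z forward; pixel columns grow to the right and rows downward; lengths in mm; the calibration is good to about 2 mm. A picture is of the moment at which its call begins. There is no depth.
- workorder.close_job(): hands the job in, once; it reports no verdict.
The state is a dict: "clock": time; "joint_pos": joint angles; "dq": joint speeds; "joint_efforts": joint torques, N m; "eef_pos": TCP position; "orientation": TCP orientation; "wrist_force": force on the tool from outside, world axes, zero at the start; "moment": the same for the moment, N m; "finger_gap": finger opening in mm.
Only numpy, scipy, OpenCV 4.12 (cv2) and the standard library are available. Lean on these libraries where they do the work, as an engineer would, in place of code of your own. Each camera call takes 0.05 s, during which the arm holds its last target. There are 200 camera calls.

## Working session

There is one attempt and no reset: what is moved stays moved. The work goes in short steps, Python scripts to look and compute and a tool call to move; the robot and the scene stay as the last step left them, time stands still between calls to the robot, and variables do not carry over. Pictures are saved under pics/ and viewed, about 12 in all and at most 16, crops included, and the job is handed in when it is done.

Besides the shell and the picture viewer there is one more tool, called after "Request:" as a command line: name --argument value ..., lists and objects as JSON in quotes. apply_moves: Moves the arm, as the interface text tells. Its arguments: {"type":"object","properties":{"steps":{"type":"array","items":{"type":"object","properties":{"dp":{"type":"array","items":{"type":"number"}},"rot":{"type":"array","items":{"type":"number"}},"jaw":{"type":"number"}}}},"force":{"type":"number"}},"required":["steps"]}

```bash
mkdir -p pics; cat > h.py <<'E'
import numpy as np, cv2
from workcell import manip, camera, workorder
def snap(name,fn=None):
    c=camera(name); c['R']=np.array(c['R']);c['t']=np.array(c['t'])
    if fn: cv2.imwrite('pics/'+fn,cv2.cvtColor(c['img'],cv2.COLOR_RGB2BGR))
    return c
def f(c): return 240/np.tan(np.radians(c['fovy'])/2)
def ray(c,u,v):
    d=c['R'].T@np.array([(u-c['cx'])/f(c),(v-c['cy'])/f(c),1.]); o=-c['R'].T@c['t']; return o,d
def onz(c,u,v,z):
    o,d=ray(c,u,v); return o+d*(z-o[2])/d[2]
def proj(c,X):
    p=c['R']@np.array(X,float)+c['t']; return p[:2]/p[2]*f(c)+[c['cx'],c['cy']]
def st():
    s=manip.sense(); print('t',s['clock'],'p',np.round(s['eef_pos'],1),'F',np.round(s['wrist_force'],1),'gap',s['finger_gap']); print(np.round(s['orientation'],3),np.round(s['joint_pos'],2)); return s
E
python3 - <<'E'
from h import *
st()
for n in ('top','side'):
    c=snap(n,n+'0.png'); print(n,c['fovy'],c['cx'],c['cy'],-c['R'].T@c['t'],c['R'].round(3).tolist())
E
```

```text
t 0.0 p [ 169.3 -626.8  234.5] F [ 0.5  0.2 -0.6] gap 93.00065020532337
[[ 0.261 -0.965 -0.001]
 [-0.965 -0.261  0.002]
 [-0.003  0.    -1.   ]] [ 1.28  0.62 -0.01  1.42  0.01  1.1  -0.04]
top 44.853387878454946 312.9139782999021 237.38270688524997 [ 337.90325568   -2.60625988 1477.78961874] [[-0.008, -1.0, -0.024], [-0.983, 0.012, -0.183], [0.183, 0.022, -0.983]]
side 48.475457070690624 317.43954654979217 242.8999177246941 [ 79.41742888 771.39569015 825.61651973] [[-0.812, -0.583, -0.008], [-0.35, 0.499, -0.793], [0.467, -0.641, -0.609]]
```

View pics/top0.png

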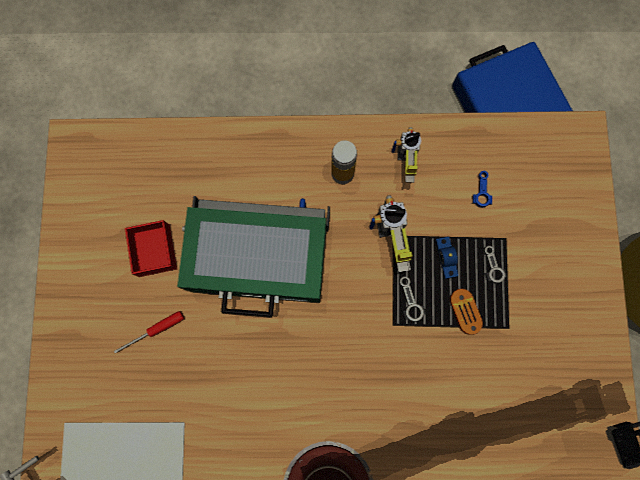

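View pics/side0.png

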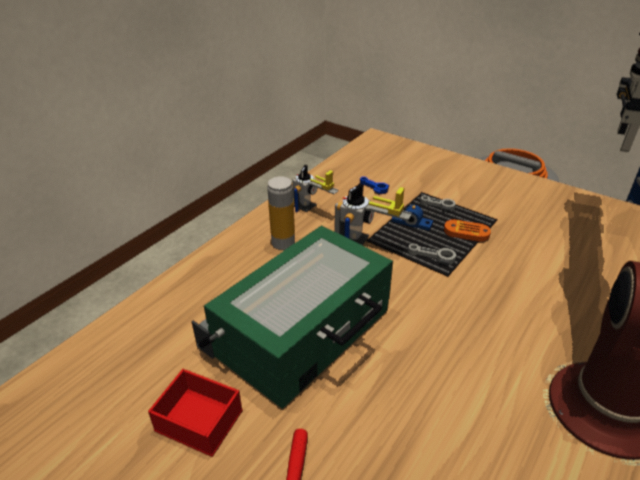

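Candidates (top view): regulators at (395,215), the larger and nearer one, and (410,140), the smaller decoy. Rods: bright (411,298) long, bright (495,264) short, and a blue look-alike at (484,190). The cover is at (466,311) and the bearing at (448,257). I choose the larger regulator and the bright rods, and check that in a crop.

```bash
cat > vis.py <<'E'
from h import *
def blobs(c,lo,hi,roi=None,amin=30):
    hsv=cv2.cvtColor(c['img'],cv2.COLOR_RGB2HSV); m=cv2.inRange(hsv,lo,hi)
    if roi is not None:
        k=np.zeros_like(m); x0,y0,x1,y1=roi; k[y0:y1,x0:x1]=255; m&=k
    cs,_=cv2.findContours(m,cv2.RETR_EXTERNAL,cv2.CHAIN_APPROX_NONE)
    return [q for q in sorted(cs,key=cv2.contourArea,reverse=True) if cv2.contourArea(q)>=amin]
def plane(c,q,z): return np.array([onz(c,u,v,z)[:2] for u,v in q.reshape(-1,2)],np.float32)
E
python3 - <<'E'
from vis import *
c=snap('top'); 
a=c['img'][110:340,350:530]; b=c['img'][180:330,170:345]
a=cv2.resize(a,None,fx=2.5,fy=2.5,interpolation=3)
s=snap('side')
b=cv2.resize(s['img'][150:280,255:405],None,fx=2.3,fy=2.3,interpolation=3)
H=max(a.shape[0],b.shape[0]); o=np.zeros((H,a.shape[1]+b.shape[1],3),np.uint8); o[:a.shape[0],:a.shape[1]]=a;o[:b.shape[0],a.shape[1]:]=b
cv2.imwrite('pics/crop1.png',o[...,::-1]); print(o.shape)
for nm,lo,hi,z in [('green',(60,90,20),(90,255,255),146),('yellow',(24,120,80),(34,255,255),150),('orange',(8,190,150),(18,255,255),22),('blue',(105,120,40),(125,255,255),30)]:
    for q in blobs(c,lo,hi,(170,120,530,340)):
        r=cv2.minAreaRect(plane(c,q,z)); print(nm,q.reshape(-1,2).min(0),q.reshape(-1,2).max(0),np.round(r[0],1),np.round(r[1],1),round(r[2],1))
E
```

```text
(575, 795, 3)
green [178 207] [325 298] [553.2 169. ] [330.4 191.3] 84.6
yellow [391 228] [412 261] [ 565.5 -176.3] [76.  38.9] 9.8
yellow [405 150] [417 173] [ 764.9 -206.7] [28.3 57. ] 87.7
orange [453 300] [481 333] [ 403.9 -352.6] [80.4 51.7] 18.3
orange [452 289] [471 303] [ 457.1 -336.7] [32.9 48.8] 5.1
blue [436 237] [457 278] [ 554. -309.] [101.9  42.3] 10.6
blue [473 171] [491 205] [ 730.6 -403.1] [45.5 90.4] 86.7
```

View pics/crop1.png

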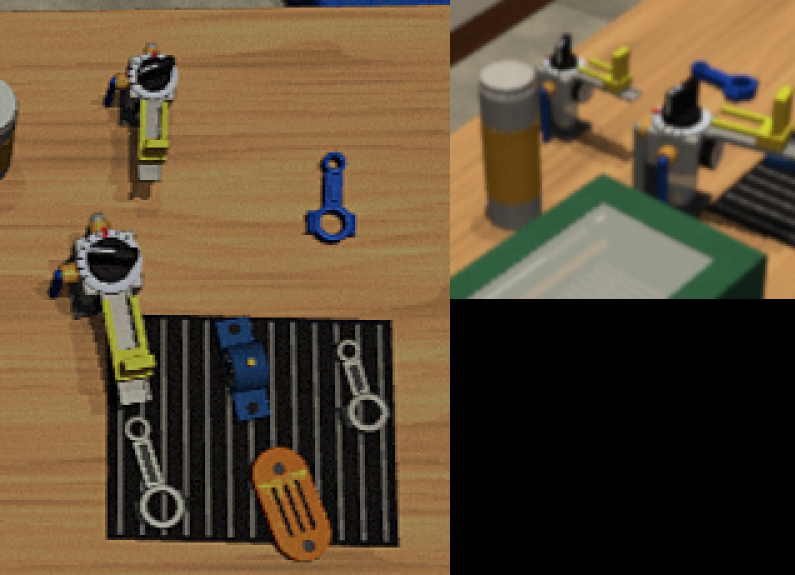

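```bash
python3 - <<'E'
from vis import *
c=snap('top'); s=snap('side')
g=c['img'].astype(int)
# rods: bright mask
for nm,roi in (('long',(396,276,428,326)),('short',(482,240,508,286))):
    x0,y0,x1,y1=roi; v=g[y0:y1,x0:x1].max(2)
    for th in (150,175,200):
        m=(v>th).astype(np.uint8); m=cv2.morphologyEx(m,cv2.MORPH_CLOSE,np.ones((3,3),np.uint8)); n,l,stt,_=cv2.connectedComponentsWithStats(m)
        k=1+np.argmax(stt[1:,4]); pts=np.argwhere(l==k)[:,::-1]+[x0,y0]
        P=plane(c,pts,22); r=cv2.minAreaRect(P); print(nm,th,len(pts),np.round(r[0],1),np.round(r[1],1),round(r[2],1))
for nm,u,v,z in [('Ls',405.2,281.6,22),('Lb',414.8,312.4,22),('Ss',489.2,250,22),('Sb',497.2,274.4,22),('ring',394,214.8,115)]: print(nm,onz(c,u,v,z).round(1))
# orange fuller, tab
for q in blobs(c,(5,140,90),(20,255,255),(440,280,490,340)):
    r=cv2.minAreaRect(plane(c,q,22)); print('cover',np.round(r[0],1),np.round(r[1],1),round(r[2],1))
q=np.vstack(blobs(c,(5,140,60),(22,255,255),(445,283,490,340),5)); r=cv2.minAreaRect(plane(c,q,22)); print('cover all',r)
a=cv2.resize(c['img'][190:275,365:420],None,fx=7,fy=7,interpolation=2)
b=cv2.resize(s['img'][175:245,330:412],None,fx=4.8,fy=4.8,interpolation=2)
o=np.zeros((600,800,3),np.uint8); o[:595,:385]=a; o[:b.shape[0],390:390+b.shape[1]]=b
d=cv2.resize(c['img'][195:320,170:340],None,fx=2,fy=2); o[345:595,400:740]=d
cv2.imwrite('pics/crop2.png',o[...,::-1])
E
```

```text
long 150 80 [ 424.  -215.5] [54.7 38. ] 35.2
long 175 8 [ 401.2 -212.9] [16.3  2.8] 67.5Traceback (most recent call last):
  File "<stdin>", line 9, in <module>
    return _wrapfunc(a, 'argmax', axis=axis, out=out, **kwds)
    return bound(*args, **kwds)
ValueError: attempt to get argmax of an empty sequence
```

```bash
python3 - <<'E'
from vis import *
c=snap('top'); s=snap('side')
for nm,u,v,z in [('Ls',405.2,281.6,22),('Lb',414.8,312.4,22),('Ss',489.2,250,22),('Sb',497.2,274.4,22),('ring',394,214.8,115)]: print(nm,onz(c,u,v,z).round(1))
q=np.vstack(blobs(c,(5,140,60),(22,255,255),(445,283,490,340),5)); r=cv2.minAreaRect(plane(c,q,22)); print('cover all',r)
a=cv2.resize(c['img'][190:275,365:420],None,fx=7,fy=7,interpolation=2)
b=cv2.resize(s['img'][175:245,330:412],None,fx=4.8,fy=4.8,interpolation=2)
o=np.zeros((600,800,3),np.uint8); o[:595,:385]=a; o[:b.shape[0],390:390+b.shape[1]]=b
d=cv2.resize(c['img'][195:320,170:340],None,fx=2,fy=2); o[345:595,400:740]=d
cv2.imwrite('pics/crop2.png',o[...,::-1])
E
```

```text
Ls [ 493.5 -199.8   22. ]
Lb [ 416.7 -220.7   22. ]
Ss [ 571.  -413.5   22. ]
Sb [ 509.1 -429.5   22. ]
ring [ 644.1 -166.4  115. ]
cover all ((412.1124572753906, -346.7829895019531), (108.35128021240234, 122.69146728515625), 89.52783966064453)
```

View pics/crop2.png

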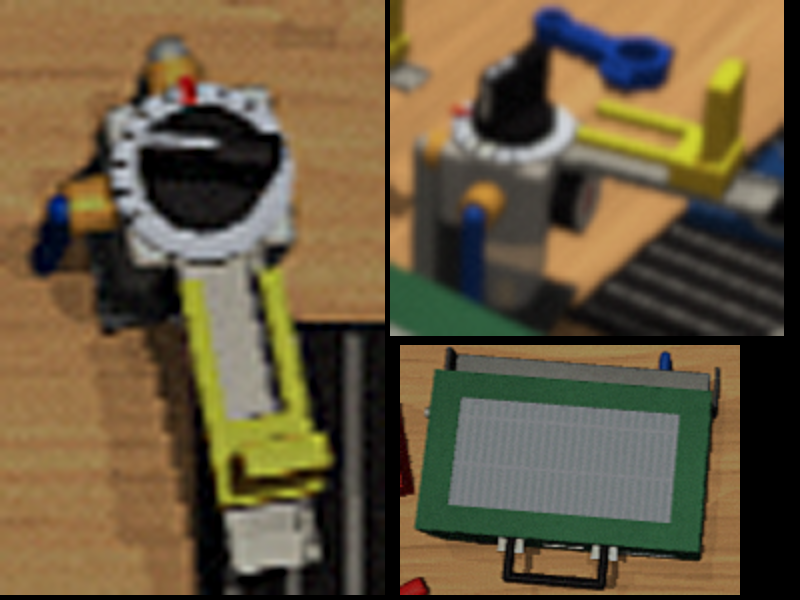

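Picture shows: knob pointer (white line) points left, from about px (395.7,210.4) to (385.5,210). The red mark is up at (391.5,203), and the fork is drawn back with its tab near (404,257). The larger regulator and the bright rods are confirmed. Now the numbers.

```bash
cat >> h.py <<'E'
def Rdown(yaw):  # tool x at yaw in world, z down
    c,s=np.cos(yaw),np.sin(yaw); return np.array([[c,s,0],[s,-c,0],[0,0,-1.]])
from scipy.spatial.transform import Rotation as Ro
import json
def plan(*targets,start=None,maxd=4.5,maxr=.15,n5=True):
    """targets: (x,y,z,yaw_deg,jaw_cm) with tool down, or ([..],R,jaw)"""
    s=manip.sense(); p,R=(np.array(s['eef_pos']),np.array(s['orientation'])) if start is None else start
    rows=[]
    for T in targets:
        q=np.array(T[:3],float)
        Rt=Rdown(np.radians(T[3])); 
        if (Ro.from_matrix(R.T@Rt)).magnitude()>np.pi/2+.05: Rt=Rt@np.diag([-1,-1,1])
        w=Ro.from_matrix(R.T@Rt).as_rotvec(); n=max(1,int(np.ceil(max(np.linalg.norm(q-p)/10/maxd,np.linalg.norm(w)/maxr))))
        for i in range(n):
            d=R.T@(q-p)/10/(n-i); ww=Ro.from_matrix(R.T@Rt).as_rotvec()/(n-i)
            d=d.round(2);ww=ww.round(3); rows.append({"dp":d.tolist(),"rot":ww.tolist(),"jaw":T[4]})
            p=p+R@d*10; R=R@Ro.from_rotvec(ww).as_matrix()
    while len(rows)%5: rows.append({"dp":[0,0,0],"rot":[0,0,0],"jaw":rows[-1]["jaw"]})
    for i in range(0,len(rows),5): print(json.dumps(rows[i:i+5]).replace('-0.0,','0,').replace('0.0,','0,').replace('0.0]','0]'))
    return p,R
E
python3 - <<'E'
from vis import *
c=snap('top')
Z=lambda zx,zy,z: onz(c,365+zx/7,190+zy/7,z)[:2]
ring=Z(200,172,113); re=Z(272,540,112); pm1=(Z(180,268,133)+Z(283,268,133))/2; pm2=(Z(215,500,133)+Z(325,470,133))/2
tab=Z(286,440,178); skirt=Z(210,165,126)
p0=Z(215,143,156);p1=Z(142,140,156); red=Z(187,90,113)
for n,v in dict(ring=ring,re=re,pm1=pm1,pm2=pm2,tab=tab,skirt=skirt,p0=p0,p1=p1,red=red).items(): print(n,v.round(1), 'from ring',np.round(np.linalg.norm(v-ring),1),np.degrees(np.arctan2(*(v-ring)[::-1])).round(1))
print('pointer dir',np.degrees(np.arctan2(*(p1-p0)[::-1])))
q=np.vstack(blobs(c,(8,190,150),(18,255,255),(440,280,490,340))); r=cv2.minAreaRect(plane(c,q,22)); print('cover',r)
B=[onz(c,444,242,18),onz(c,451.2,271.6,18)]; print('bearing',(B[0]+B[1])/2,np.degrees(np.arctan2(*(B[0]-B[1])[1::-1])),np.linalg.norm(B[0]-B[1]))
yaw=np.radians(-5.4);Rb=np.array([[np.cos(yaw),-np.sin(yaw)],[np.sin(yaw),np.cos(yaw)]])
s=snap('side')
for X in ([-140,55,125],[-140,-55,125],[-95,165,146],[-95,-165,146],[95,165,146],[95,-165,146]):
    w=np.r_[Rb@X[:2]+[554,169],X[2]]; print(X,w.round(),proj(c,w).round(),proj(s,w).round())
E
```

```text
ring [ 645.1 -165.6] from ring 0.0 0.0
re [ 518.1 -185.7] from ring 128.6 -171.0
pm1 [ 607.5 -172.7] from ring 38.3 -169.4
pm2 [ 533.7 -182.9] from ring 112.7 -171.2
tab [ 541.7 -182.5] from ring 104.8 -170.7
skirt [ 644.6 -167.6] from ring 2.0 -105.8
p0 [ 645.2 -165.8] from ring 0.2 -53.2
p1 [ 646.6 -141.7] from ring 24.0 86.5
red [ 674.1 -162.2] from ring 29.1 6.9
pointer dir 86.796006930221
cover ((418.8136291503906, -347.5118408203125), (111.9032211303711, 51.8871955871582), 18.751188278198242)
bearing [ 555.70148614 -309.26683638   18.        ] 10.693385008151923 77.03447594745057
[-140, 55, 125] [420. 237. 125.] [223. 310.] [341. 340.]
[-140, -55, 125] [409. 127. 125.] [271. 314.] [378. 307.]
[-95, 165, 146] [475. 342. 146.] [177. 286.] [278. 357.]
[-95, -165, 146] [444.  14. 146.] [319. 298.] [393. 260.]
[95, 165, 146] [664. 324. 146.] [187. 206.] [203. 304.]
[95, -165, 146] [633.  -4. 146.] [326. 217.] [321. 224.]
```

```bash
python3 - <<'E'
from h import *
plan((550,-250,290,-40,3.0),(600,0,280,-20,3.0),(415,182,230,-5.4,3.0))
E
```

```text
[{"dp": [-2.21, -3.88, -0.45], "rot": [0, 0, -0.051], "jaw": 3.0}, {"dp": [-2.01, -3.99, -0.45], "rot": [0, 0, -0.051], "jaw": 3.0}, {"dp": [-1.8, -4.09, -0.45], "rot": [0, 0, -0.051], "jaw": 3.0}, {"dp": [-1.59, -4.17, -0.45], "rot": [0, 0, -0.051], "jaw": 3.0}, {"dp": [-1.38, -4.25, -0.45], "rot": [0, 0, -0.051], "jaw": 3.0}]
[{"dp": [-1.16, -4.31, -0.46], "rot": [0, 0, -0.051], "jaw": 3.0}, {"dp": [-0.94, -4.37, -0.45], "rot": [0, 0, -0.05], "jaw": 3.0}, {"dp": [-0.72, -4.41, -0.46], "rot": [0, 0, -0.051], "jaw": 3.0}, {"dp": [-0.49, -4.44, -0.45], "rot": [0, 0, -0.05], "jaw": 3.0}, {"dp": [-0.27, -4.46, -0.46], "rot": [0, 0, -0.051], "jaw": 3.0}]
[{"dp": [-0.04, -4.46, -0.45], "rot": [0, 0, -0.05], "jaw": 3.0}, {"dp": [0.18, -4.46, -0.46], "rot": [0, 0, -0.051], "jaw": 3.0}, {"dp": [-2.04, -3.73, 0.17], "rot": [0, 0, -0.058], "jaw": 3.0}, {"dp": [-1.82, -3.84, 0.17], "rot": [0, 0, -0.058], "jaw": 3.0}, {"dp": [-1.59, -3.94, 0.17], "rot": [0, 0, -0.058], "jaw": 3.0}]
[{"dp": [-1.36, -4.02, 0.17], "rot": [0, 0, -0.058], "jaw": 3.0}, {"dp": [-1.13, -4.1, 0.16], "rot": [0, 0, -0.058], "jaw": 3.0}, {"dp": [-0.89, -4.16, 0.17], "rot": [0, 0, -0.059], "jaw": 3.0}, {"dp": [-3.94, -1.8, 0.83], "rot": [0, 0, -0.042], "jaw": 3.0}, {"dp": [-3.86, -1.96, 0.83], "rot": [0, 0, -0.043], "jaw": 3.0}]
[{"dp": [-3.77, -2.12, 0.84], "rot": [0, 0, -0.042], "jaw": 3.0}, {"dp": [-3.67, -2.28, 0.83], "rot": [0, 0, -0.043], "jaw": 3.0}, {"dp": [-3.57, -2.43, 0.84], "rot": [0, 0, -0.042], "jaw": 3.0}, {"dp": [-3.47, -2.59, 0.83], "rot": [0, 0, -0.043], "jaw": 3.0}, {"dp": [0, 0, 0], "rot": [0, 0, 0], "jaw": 3.0}]
```

```bash
cat >> h.py <<'E'
def go(*targets,start=None,maxd=4.5,maxr=.16):
    """turn first, then shift; prints 'n x row' """
    s=manip.sense(); p,R=(np.array(s['eef_pos']),np.array(s['orientation'])) if start is None else start
    tot=0
    for T in targets:
        q=np.array(T[:3],float); Rt=Rdown(np.radians(T[3]))
        if (Ro.from_matrix(R.T@Rt)).magnitude()>np.pi/2+.05: Rt=Rt@np.diag([-1,-1,1])
        w=Ro.from_matrix(R.T@Rt).as_rotvec()
        if np.linalg.norm(w)>.008:
            n=int(np.ceil(np.linalg.norm(w)/maxr)); print(n,'x rot',(w/n).round(3)); tot+=n; R=R@Ro.from_rotvec((w/n).round(3)*n).as_matrix()
        d=R.T@(q-p)/10; n=max(1,int(np.ceil(np.linalg.norm(d)/maxd))); tot+=n
        print(n,'x dp',(d/n).round(2),'->',T); p=p+R@((d/n).round(2)*n)*10
    print('rows',tot); return p,R
E

```

Request:
apply_moves --steps '[{"dp": [-2.2,-3.9,-0.5],"rot": [0,0,0],"jaw": 3},{"dp": [-2.2,-3.9,-0.5],"rot": [0,0,0],"jaw": 3},{"dp": [-2.2,-3.9,-0.5],"rot": [0,0,0],"jaw": 3},{"dp": [-2.2,-3.9,-0.5],"rot": [0,0,0],"jaw": 3},{"dp": [-2.2,-3.9,-0.5],"rot": [0,0,0],"jaw": 3}]' --force 10

```text
clock: 1.12
eef_pos: [330.1, -469.4, 261.1]
orientation: [[0.261, -0.965, 0.0], [-0.965, -0.261, -0.0], [0.0, -0.0, -1.0]]
wrist_force: [0.4, -1.1, -0.0]
finger_gap: 47.6
```

Request:
apply_moves --steps '[{"dp": [-2.2,-3.9,-0.5],"rot": [0,0,-0.15],"jaw": 3},{"dp": [-2.2,-3.9,-0.5],"rot": [0,0,0],"jaw": 3},{"dp": [-2.2,-3.9,-0.5],"rot": [0,0,-0.15],"jaw": 3},{"dp": [-2.2,-3.9,-0.5],"rot": [0,0,0],"jaw": 3},{"dp": [-2.2,-3.9,-0.5],"rot": [0,0,-0.15],"jaw": 3}]'

```text
clock: 1.75
eef_pos: [457.8, -287.2, 286.1]
orientation: [[0.658, -0.753, 0.0], [-0.753, -0.658, -0.0], [0.001, -0.0, -1.0]]
wrist_force: [0.6, -0.5, -0.0]
finger_gap: 29.9
```

```bash
python3 - <<'E'
from h import *
st(); go((600,0,280,-30,3.0),(415,182,230,-5.4,3.0))
E
```

```text
t 1.75 p [ 457.8 -287.2  286.1] F [ 0.6 -0.5 -0. ] gap 29.91448489293972
[[ 0.658 -0.753  0.   ]
 [-0.753 -0.658 -0.   ]
 [ 0.001 -0.    -1.   ]] [ 0.65  0.4  -0.19  1.66  0.08  1.08 -0.42]
3 x rot [ 0.   -0.   -0.11]
8 x dp [-0.25 -4.    0.07] -> (600, 0, 280, -30, 3.0)
3 x rot [ 0.    -0.    -0.143]
6 x dp [-3.36 -2.73  0.84] -> (415, 182, 230, -5.4, 3.0)
rows 20
```

Request:
apply_moves --steps '[{"dp": [0,0,0],"rot": [0,0,-0.11],"jaw": 3},{"dp": [0,0,0],"rot": [0,0,-0.11],"jaw": 3},{"dp": [0,0,0],"rot": [0,0,-0.11],"jaw": 3},{"dp": [-0.25,-4,0.1],"rot": [0,0,0],"jaw": 3},{"dp": [-0.25,-4,0.1],"rot": [0,0,0],"jaw": 3}]'

```text
clock: 2.38
eef_pos: [493.3, -216.6, 283.9]
orientation: [[0.863, -0.505, 0.001], [-0.505, -0.863, -0.0], [0.001, -0.0, -1.0]]
wrist_force: [-0.1, -0.6, 0.1]
finger_gap: 30.0
```

Request:
apply_moves --steps '[{"dp": [-0.25,-4,0.1],"rot": [0,0,0],"jaw": 3},{"dp": [-0.25,-4,0.1],"rot": [0,0,0],"jaw": 3},{"dp": [-0.25,-4,0.1],"rot": [0,0,0],"jaw": 3},{"dp": [-0.25,-4,0],"rot": [0,0,0],"jaw": 3},{"dp": [-0.25,-4,0],"rot": [0,0,0],"jaw": 3}]'

```text
clock: 3.0
eef_pos: [583.3, -36.7, 280.8]
orientation: [[0.864, -0.503, 0.0], [-0.503, -0.864, -0.0], [0.0, 0.0, -1.0]]
wrist_force: [0.2, -0.2, -0.1]
finger_gap: 30.0
```

Request:
apply_moves --steps '[{"dp": [-0.25,-4,0],"rot": [0,0,0],"jaw": 3},{"dp": [0,0,0],"rot": [0,0,-0.143],"jaw": 3},{"dp": [0,0,0],"rot": [0,0,-0.143],"jaw": 3},{"dp": [0,0,0],"rot": [0,0,-0.143],"jaw": 3},{"dp": [-3.4,-2.7,0.8],"rot": [0,0,0],"jaw": 3}]'

```text
clock: 3.62
eef_pos: [571.3, 25.4, 272.3]
orientation: [[0.995, -0.104, 0.002], [-0.104, -0.995, -0.001], [0.002, 0.001, -1.0]]
wrist_force: [-0.1, 1.5, -0.9]
finger_gap: 30.4
```

Request:
apply_moves --steps '[{"dp": [-3.4,-2.7,0.8],"rot": [0,0,0],"jaw": 3},{"dp": [-3.4,-2.7,0.8],"rot": [0,0,0],"jaw": 3},{"dp": [-3.4,-2.7,0.8],"rot": [0,0,0],"jaw": 3},{"dp": [-3.4,-2.7,0.8],"rot": [0,0,0],"jaw": 3},{"dp": [-3.2,-2.7,0.8],"rot": [0,0,0],"jaw": 3}]'

```text
clock: 4.25
eef_pos: [414.6, 180.0, 232.8]
orientation: [[0.995, -0.098, 0.001], [-0.098, -0.995, 0.0], [0.001, -0.0, -1.0]]
wrist_force: [-0.5, -0.5, -0.6]
finger_gap: 29.8
```

```bash
python3 - <<'E'
from h import *
st(); go((415,182,125,-5.4,3.0))
E
```

```text
t 4.25 p [414.6 180.  232.8] F [-0.5 -0.5 -0.6] gap 29.82185016524813
[[ 0.995 -0.098  0.001]
 [-0.098 -0.995  0.   ]
 [ 0.001 -0.    -1.   ]] [-0.1   0.35 -0.48  1.96  0.21  0.88 -0.79]
3 x dp [ 0.   -0.07  3.59] -> (415, 182, 125, -5.4, 3.0)
rows 3
```

Request:
apply_moves --steps '[{"dp": [0,0,3.6],"rot": [0,0,0],"jaw": 3},{"dp": [0,0,3.6],"rot": [0,0,0],"jaw": 3},{"dp": [0,-0.1,3.6],"rot": [0,0,0],"jaw": 3},{"dp": [0,0,0],"rot": [0,0,0],"jaw": 0},{"dp": [0,0,0],"rot": [0,0,0],"jaw": 0}]' --force 25

```text
clock: 4.88
eef_pos: [414.6, 180.4, 125.3]
orientation: [[0.995, -0.098, -0.002], [-0.098, -0.995, -0.0], [-0.002, 0.0, -1.0]]
wrist_force: [-7.3, 3.7, -2.6]
finger_gap: 14.6
```

Request:
apply_moves --steps '[{"dp": [0,0,0],"rot": [0,0,0],"jaw": 0},{"dp": [0,0,0],"rot": [0,0,0],"jaw": 0},{"dp": [0,0,0],"rot": [0,0,0],"jaw": 0},{"dp": [0,0,0],"rot": [0,0,0],"jaw": 0},{"dp": [0,0,0],"rot": [0,0,0],"jaw": 0}]'

```text
clock: 5.5
eef_pos: [413.2, 180.6, 125.3]
orientation: [[0.995, -0.097, -0.003], [-0.097, -0.995, 0.0], [-0.003, 0.0, -1.0]]
wrist_force: [-4.3, 2.1, -4.4]
finger_gap: 11.4
```

```bash
python3 - <<'E'
from h import *
s=st(); a0=np.arctan2(30,235)
th=np.linspace(0,1.45,21); P=237*np.c_[-np.cos(a0+th),np.sin(a0+th)]; d=np.diff(P,axis=0)/10
print(np.c_[d[:,0],-d[:,1]].round(2).tolist(), P[-1])
E
```

```text
t 5.5 p [413.2 180.6 125.3] F [-4.3  2.1 -4.4] gap 11.372842368802889
[[ 0.995 -0.097 -0.003]
 [-0.097 -0.995  0.   ]
 [-0.003  0.    -1.   ]] [-0.18  0.51 -0.4   2.1   0.34  0.6  -0.91]
[[0.28, -1.7], [0.4, -1.67], [0.52, -1.64], [0.64, -1.59], [0.75, -1.54], [0.86, -1.49], [0.97, -1.42], [1.07, -1.35], [1.16, -1.26], [1.25, -1.18], [1.33, -1.08], [1.41, -0.98], [1.48, -0.88], [1.54, -0.77], [1.59, -0.66], [1.63, -0.54], [1.67, -0.42], [1.69, -0.3], [1.71, -0.18], [1.72, -0.05]] [  1.46381238 236.99547939]
```

Request:
apply_moves --steps '[{"dp": [0.2,0,-1.7],"rot": [0,0,0],"jaw": 0},{"dp": [0.4,0,-1.7],"rot": [0,0,0],"jaw": 0},{"dp": [0.5,0,-1.6],"rot": [0,0,0],"jaw": 0},{"dp": [0.6,0,-1.6],"rot": [0,0,0],"jaw": 0},{"dp": [0.8,0,-1.6],"rot": [0,0,0],"jaw": 0}]'

```text
clock: 6.12
eef_pos: [438.7, 178.3, 208.0]
orientation: [[0.995, -0.097, -0.002], [-0.097, -0.995, 0.001], [-0.002, -0.001, -1.0]]
wrist_force: [-1.7, 1.5, -3.4]
finger_gap: 11.2
```

Request:
apply_moves --steps '[{"dp": [0.9,0,-1.5],"rot": [0,0,0],"jaw": 0},{"dp": [1,0,-1.4],"rot": [0,0,0],"jaw": 0},{"dp": [1,0,-1.3],"rot": [0,0,0],"jaw": 0},{"dp": [1.2,0,-1.3],"rot": [0,0,0],"jaw": 0},{"dp": [1.2,0,-1.2],"rot": [0,0,0],"jaw": 0}]'

```text
clock: 6.75
eef_pos: [489.8, 173.6, 275.6]
orientation: [[0.995, -0.096, -0.006], [-0.096, -0.995, 0.001], [-0.006, -0.0, -1.0]]
wrist_force: [-5.7, 0.7, 2.4]
finger_gap: 11.0
```

```bash
python3 - <<'E'
from h import *
s=st()
y=np.radians(-5.4); d=(np.array(s['eef_pos'])[:2]-[554,169])@[np.cos(y),np.sin(y)]-95; z=s['eef_pos'][2]-95
print('rad',np.hypot(d,z),'th',np.arctan2(z,-d)-np.arctan2(30,235))
E
```

```text
t 6.75 p [489.8 173.6 275.6] F [-5.7  0.7  2.4] gap 10.967786044767596
[[ 0.995 -0.096 -0.006]
 [-0.096 -0.995  0.001]
 [-0.006 -0.    -1.   ]] [-0.05  0.41 -0.48  1.72  0.21  1.06 -0.69]
rad 240.83673755290036 th 0.7207383604777715
```

Following well. Continue to about 1.45 rad.

Request:
apply_moves --steps '[{"dp": [1.3,0,-1],"rot": [0,0,0],"jaw": 0},{"dp": [1.4,0,-0.9],"rot": [0,0,0],"jaw": 0},{"dp": [1.5,0,-0.8],"rot": [0,0,0],"jaw": 0},{"dp": [1.5,0,-0.7],"rot": [0,0,0],"jaw": 0},{"dp": [1.6,0,-0.6],"rot": [0,0,0],"jaw": 0}]'

```text
clock: 7.38
eef_pos: [564.5, 166.7, 319.6]
orientation: [[0.995, -0.096, 0.002], [-0.096, -0.995, 0.002], [0.002, -0.002, -1.0]]
wrist_force: [-6.1, -0.1, 11.2]
finger_gap: 11.2
```

Request:
apply_moves --steps '[{"dp": [1.6,0,-0.5],"rot": [0,0,0],"jaw": 0},{"dp": [1.7,0,-0.4],"rot": [0,0,0],"jaw": 0},{"dp": [1.7,0,-0.3],"rot": [0,0,0],"jaw": 0},{"dp": [1.7,0,-0.1],"rot": [0,0,0],"jaw": 0},{"dp": [1.7,0,0],"rot": [0,0,0],"jaw": 0}]'

```text
clock: 8.0
eef_pos: [651.3, 158.6, 332.4]
orientation: [[0.995, -0.097, 0.009], [-0.097, -0.995, 0.005], [0.009, -0.006, -1.0]]
wrist_force: [1.4, 2.2, 6.7]
finger_gap: 11.2
```

```bash
python3 - <<'E'
from h import *
s=st()
y=np.radians(-5.4); d=(np.array(s['eef_pos'])[:2]-[554,169])@[np.cos(y),np.sin(y)]-95; z=s['eef_pos'][2]-95
print('rad',np.hypot(d,z),'th',np.arctan2(z,-d)-np.arctan2(30,235))
E
```

```text
t 8.0 p [651.3 158.6 332.4] F [1.4 2.2 6.7] gap 11.182230934497218
[[ 0.995 -0.097  0.009]
 [-0.097 -0.995  0.005]
 [ 0.009 -0.006 -1.   ]] [-0.05  0.61 -0.44  1.2   0.25  1.37 -0.56]
rad 237.4485708296931 th 1.4558046588313174
```

Request:
apply_moves --steps '[{"dp": [0,0,0],"rot": [0,0,0],"jaw": 5},{"dp": [0,0,0],"rot": [0,0,0],"jaw": 5},{"dp": [0,0,-1],"rot": [0,0,0],"jaw": 5},{"dp": [0,0,-2],"rot": [0,0,0],"jaw": 5},{"dp": [0,0,-4],"rot": [0,0,0],"jaw": 5}]'

```text
clock: 8.62
eef_pos: [647.6, 156.7, 395.8]
orientation: [[0.995, -0.097, -0.007], [-0.097, -0.995, -0.002], [-0.007, 0.003, -1.0]]
wrist_force: [-0.5, -0.1, 0.4]
finger_gap: 49.9
```

```bash
python3 - <<'E'
from h import *
st(); go((560,-40,380,-40,7),(553,-320,280,-79.3,7))
E
```

```text
t 8.625 p [647.6 156.7 395.8] F [-0.5 -0.1  0.4] gap 49.936508900009564
[[ 0.995 -0.097 -0.007]
 [-0.097 -0.995 -0.002]
 [-0.007  0.003 -1.   ]] [-0.06  0.6  -0.44  1.05  0.24  1.55 -0.54]
4 x rot [0.001 0.001 0.15 ]
5 x dp [1.18 4.14 0.32] -> (560, -40, 380, -40, 7)
5 x rot [0.    0.    0.137]
7 x dp [3.91 0.85 1.43] -> (553, -320, 280, -79.3, 7)
rows 21
```

Request:
apply_moves --steps '[{"dp": [0,0,0],"rot": [0,0,0.15],"jaw": 7},{"dp": [0,0,0],"rot": [0,0,0.15],"jaw": 7},{"dp": [0,0,0],"rot": [0,0,0.15],"jaw": 7},{"dp": [0,0,0],"rot": [0,0,0.15],"jaw": 7},{"dp": [1.2,4.1,0.3],"rot": [0,0,0],"jaw": 7}]'

```text
clock: 9.25
eef_pos: [630.7, 121.9, 392.9]
orientation: [[0.77, -0.638, -0.003], [-0.638, -0.77, 0.003], [-0.004, 0.0, -1.0]]
wrist_force: [-0.4, -0.4, -0.1]
finger_gap: 70.1
```

Request:
apply_moves --steps '[{"dp": [1.2,4.1,0.3],"rot": [0,0,0],"jaw": 7},{"dp": [1.2,4.1,0.3],"rot": [0,0,0],"jaw": 7},{"dp": [1.2,4.1,0.3],"rot": [0,0,0],"jaw": 7},{"dp": [1.2,4.1,0.3],"rot": [0,0,0],"jaw": 7},{"dp": [0,0,0],"rot": [0,0,0.137],"jaw": 7}]'

```text
clock: 9.88
eef_pos: [561.3, -43.0, 382.1]
orientation: [[0.663, -0.749, -0.003], [-0.749, -0.663, -0.002], [-0.0, 0.004, -1.0]]
wrist_force: [0.9, 0.9, -0.1]
finger_gap: 69.9
```

Request:
apply_moves --steps '[{"dp": [0,0,0],"rot": [0,0,0.137],"jaw": 7},{"dp": [0,0,0],"rot": [0,0,0.137],"jaw": 7},{"dp": [0,0,0],"rot": [0,0,0.137],"jaw": 7},{"dp": [0,0,0],"rot": [0,0,0.137],"jaw": 7},{"dp": [3.9,0.8,1],"rot": [0,0,0],"jaw": 7}]'

```text
clock: 10.5
eef_pos: [562.9, -73.6, 372.8]
orientation: [[0.195, -0.981, 0.001], [-0.981, -0.195, 0.004], [-0.004, -0.001, -1.0]]
wrist_force: [-0.1, -0.0, -0.3]
finger_gap: 69.8
```

```bash
python3 - <<'E'
from vis import *
s=st(); c=snap('top','t1.png'); S=snap('side','s1.png')
o=np.zeros((600,800,3),np.uint8); o[:300,:400]=cv2.resize(c['img'],(400,300)); o[:300,400:]=cv2.resize(S['img'],(400,300))
a=cv2.resize(c['img'][225:335,385:515],None,fx=2.7,fy=2.7,interpolation=2); o[300:300+a.shape[0],:a.shape[1]]=a[:300]
cv2.imwrite('pics/m1.png',o[...,::-1])
go((553,-320,280,-79.3,7))
E
```

```text
t 10.5 p [562.9 -73.6 372.8] F [-0.1 -0.  -0.3] gap 69.81195873469474
[[ 0.195 -0.981  0.001]
 [-0.981 -0.195  0.004]
 [-0.004 -0.001 -1.   ]] [ 0.18  0.39 -0.14  1.43  0.05  1.33 -1.33]
1 x rot [ 0.005 -0.002 -0.006]
6 x dp [3.85 0.86 1.51] -> (553, -320, 280, -79.3, 7)
rows 7
```

View pics/m1.png

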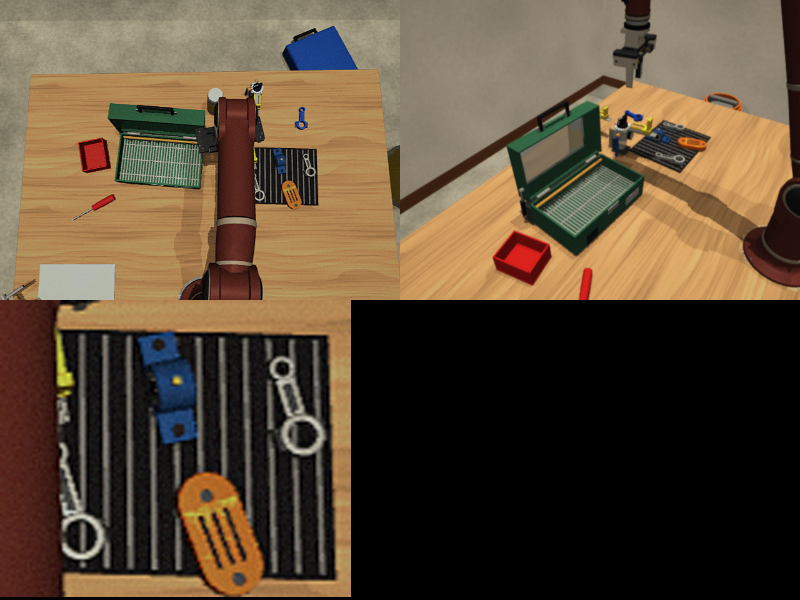

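The picture shows the hood standing open at its stop, and the parts on the mat have not moved. Next is the bearing.

Request:
apply_moves --steps '[{"dp": [3.9,0.9,1.5],"rot": [0,0,0],"jaw": 7},{"dp": [3.9,0.9,1.5],"rot": [0,0,0],"jaw": 7},{"dp": [3.9,0.9,1.5],"rot": [0,0,0],"jaw": 7},{"dp": [3.9,0.9,1.5],"rot": [0,0,0],"jaw": 7},{"dp": [3.9,0.9,1.5],"rot": [0,0,0],"jaw": 7}]'

```text
clock: 11.22
eef_pos: [554.9, -278.0, 296.6]
orientation: [[0.188, -0.982, -0.001], [-0.982, -0.188, 0.002], [-0.002, 0.0, -1.0]]
wrist_force: [0.4, -0.9, 0.4]
finger_gap: 69.7
```

Request:
apply_moves --steps '[{"dp": [3.2,0.6,1.5],"rot": [0,0,0],"jaw": 7},{"dp": [0,0,4],"rot": [0,0,0],"jaw": 7},{"dp": [0,0,4],"rot": [0,0,0],"jaw": 7},{"dp": [0,0,4],"rot": [0,0,0],"jaw": 7},{"dp": [0,0,0],"rot": [0,0,0],"jaw": 7}]'

```text
clock: 11.85
eef_pos: [553.1, -308.6, 158.8]
orientation: [[0.187, -0.982, -0.008], [-0.982, -0.187, 0.005], [-0.007, 0.007, -1.0]]
wrist_force: [0.2, -0.1, 0.4]
finger_gap: 70.3
```

```bash
python3 - <<'E'
from vis import *
s=st(); go((554,-313,28,-79.3,7))
E
```

```text
t 11.85 p [ 553.1 -308.6  158.8] F [ 0.2 -0.1  0.4] gap 70.32238437424876
[[ 0.187 -0.982 -0.008]
 [-0.982 -0.187  0.005]
 [-0.007  0.007 -1.   ]] [ 0.52  0.67 -0.08  1.56  0.06  0.93 -0.96]
1 x rot [0.007 0.007 0.002]
3 x dp [0.15 0.   4.36] -> (554, -313, 28, -79.3, 7)
rows 4
```

Request:
apply_moves --steps '[{"dp": [0.2,0,4],"rot": [0,0,0],"jaw": 7},{"dp": [0.2,0,4],"rot": [0,0,0],"jaw": 7},{"dp": [0,0,3],"rot": [0,0,0],"jaw": 7},{"dp": [0,0,2],"rot": [0,0,0],"jaw": 7},{"dp": [0,0,0],"rot": [0,0,0],"jaw": 7}]'

```text
clock: 12.48
eef_pos: [556.3, -314.4, 31.7]
orientation: [[0.187, -0.982, -0.001], [-0.982, -0.187, 0.001], [-0.001, 0.001, -1.0]]
wrist_force: [-0.7, -0.3, -0.6]
finger_gap: 69.5
```

Request:
apply_moves --steps '[{"dp": [0,0,0],"rot": [0,0,0],"jaw": 2},{"dp": [0,0,0],"rot": [0,0,0],"jaw": 2},{"dp": [0,0,0],"rot": [0,0,0],"jaw": 2},{"dp": [0,0,0],"rot": [0,0,0],"jaw": 2},{"dp": [0,0,0],"rot": [0,0,0],"jaw": 2}]' --force 35

```text
clock: 13.1
eef_pos: [556.6, -313.0, 32.1]
orientation: [[0.188, -0.982, 0.0], [-0.982, -0.188, 0.002], [-0.002, -0.001, -1.0]]
wrist_force: [-2.0, 4.7, 4.4]
finger_gap: 33.9
```

Request:
apply_moves --steps '[{"dp": [0,0,-1],"rot": [0,0,0],"jaw": 2},{"dp": [0,0,-2],"rot": [0,0,0],"jaw": 2},{"dp": [0,0,-4],"rot": [0,0,0],"jaw": 2},{"dp": [0,0,-4],"rot": [0,0,0],"jaw": 2},{"dp": [0,0,-4],"rot": [0,0,0],"jaw": 2}]'

```text
clock: 13.72
eef_pos: [555.7, -316.1, 183.9]
orientation: [[0.185, -0.983, 0.001], [-0.983, -0.185, -0.002], [0.002, -0.0, -1.0]]
wrist_force: [1.2, 0.2, -4.8]
finger_gap: 33.8
```

```bash
cat >> h.py <<'E'
YB=np.radians(-5.4); OB=np.array([554,169.])
def box(x,y): c,s=np.cos(YB),np.sin(YB); return OB+[c*x-s*y,s*x+c*y]
E
python3 - <<'E'
from vis import *
s=st(); b=box(-7,110); print(b); e=box(-7,0); go((s['eef_pos'][0]-30,s['eef_pos'][1],240,-79.3,2),(e[0],e[1],240,-95.4,2),(b[0],b[1],200,-95.4,2),(b[0],b[1],75,-95.4,2))
E
```

```text
t 13.725 p [ 555.7 -316.1  183.9] F [ 1.2  0.2 -4.8] gap 33.81135441166689
[[ 0.185 -0.983  0.001]
 [-0.983 -0.185 -0.002]
 [ 0.002 -0.    -1.   ]] [ 0.53  0.65 -0.08  1.52  0.06  0.97 -0.95]
[557.38298071 279.1705743 ]
2 x dp [-0.27  1.47 -2.81] -> (np.float64(525.7036424948225), np.float64(-316.06228444920146), 240, -79.3, 2)
2 x rot [-0.    -0.001  0.14 ]
11 x dp [-4.41  0.22  0.  ] -> (np.float64(547.0310662477784), np.float64(169.6587581932296), 240, -95.4, 2)
3 x dp [-3.68 -0.    1.34] -> (np.float64(557.382980712815), np.float64(279.1705742995684), 200, -95.4, 2)
3 x dp [-0.    0.    4.17] -> (np.float64(557.382980712815), np.float64(279.1705742995684), 75, -95.4, 2)
rows 21
```

Request:
apply_moves --steps '[{"dp": [-0.3,1.5,-2.8],"rot": [0,0,0],"jaw": 2},{"dp": [-0.3,1.5,-2.8],"rot": [0,0,0],"jaw": 2},{"dp": [0,0,0],"rot": [0,0,0.14],"jaw": 2},{"dp": [0,0,0],"rot": [0,0,0.14],"jaw": 2},{"dp": [-4.4,0.2,0],"rot": [0,0,0],"jaw": 2}]'

```text
clock: 14.35
eef_pos: [525.8, -276.4, 238.5]
orientation: [[-0.103, -0.995, 0.0], [-0.995, 0.103, -0.006], [0.006, -0.001, -1.0]]
wrist_force: [1.0, 0.7, -4.1]
finger_gap: 33.4
```

Request:
apply_moves --steps '[{"dp": [-4.4,0.2,0],"rot": [0,0,0],"jaw": 2},{"dp": [-4.4,0.2,0],"rot": [0,0,0],"jaw": 2},{"dp": [-4.4,0.2,0],"rot": [0,0,0],"jaw": 2},{"dp": [-4.4,0.2,0],"rot": [0,0,0],"jaw": 2},{"dp": [-4.4,0.2,0],"rot": [0,0,0],"jaw": 2}]'

```text
clock: 14.98
eef_pos: [538.0, -50.3, 238.8]
orientation: [[-0.094, -0.996, 0.002], [-0.996, 0.094, -0.001], [0.001, -0.002, -1.0]]
wrist_force: [0.0, 0.1, -3.8]
finger_gap: 34.0
```

Request:
apply_moves --steps '[{"dp": [-4.4,0.2,0],"rot": [0,0,0],"jaw": 2},{"dp": [-4.4,0.2,0],"rot": [0,0,0],"jaw": 2},{"dp": [-4.4,0.2,0],"rot": [0,0,0],"jaw": 2},{"dp": [-4.4,0.2,0],"rot": [0,0,0],"jaw": 2},{"dp": [-4.4,0.2,0],"rot": [0,0,0],"jaw": 2}]'

```text
clock: 15.6
eef_pos: [548.7, 169.7, 238.7]
orientation: [[-0.094, -0.996, 0.002], [-0.996, 0.094, -0.001], [0.001, -0.002, -1.0]]
wrist_force: [1.4, -0.0, -4.6]
finger_gap: 33.5
```

Request:
apply_moves --steps '[{"dp": [-3.7,0,1.3],"rot": [0,0,0],"jaw": 2},{"dp": [-3.7,0,1.3],"rot": [0,0,0],"jaw": 2},{"dp": [-3.7,0,1.3],"rot": [0,0,0],"jaw": 2},{"dp": [0,0,2],"rot": [0,0,0],"jaw": 2},{"dp": [0,0,2],"rot": [0,0,0],"jaw": 2}]'

```text
clock: 16.23
eef_pos: [559.1, 279.7, 158.9]
orientation: [[-0.092, -0.996, 0.002], [-0.996, 0.092, -0.001], [0.0, -0.002, -1.0]]
wrist_force: [-0.2, -0.6, -4.2]
finger_gap: 33.8
```

```bash
python3 - <<'E'
from vis import *
s=st(); b=box(-7,110); go((b[0],b[1],74,-95.4,2))
E
```

```text
t 16.225 p [559.1 279.7 158.9] F [-0.2 -0.6 -4.2] gap 33.77039947507136
[[-0.092 -0.996  0.002]
 [-0.996  0.092 -0.001]
 [ 0.    -0.002 -1.   ]] [-0.46  0.65 -0.07  1.59  0.05  0.9  -2.21]
2 x dp [0.03 0.09 4.24] -> (np.float64(557.382980712815), np.float64(279.1705742995684), 74, -95.4, 2)
rows 2
```

Request:
apply_moves --steps '[{"dp": [0,0.1,4],"rot": [0,0,0],"jaw": 2},{"dp": [0,0,3],"rot": [0,0,0],"jaw": 2},{"dp": [0,0,1.1],"rot": [0,0,0],"jaw": 2},{"dp": [0,0,0.4],"rot": [0,0,0],"jaw": 2},{"dp": [0,0,0],"rot": [0,0,0],"jaw": 2}]'

```text
clock: 16.85
eef_pos: [558.5, 280.4, 74.9]
orientation: [[-0.092, -0.996, 0.002], [-0.996, 0.092, 0.001], [-0.001, -0.002, -1.0]]
wrist_force: [0.1, 0.1, -3.9]
finger_gap: 34.0
```

Request:
apply_moves --steps '[{"dp": [0,0,0],"rot": [0,0,0],"jaw": 4.6},{"dp": [0,0,0],"rot": [0,0,0],"jaw": 4.6},{"dp": [0,0,0],"rot": [0,0,0],"jaw": 4.6},{"dp": [0,0,-3],"rot": [0,0,0],"jaw": 4.6},{"dp": [0,0,-4],"rot": [0,0,0],"jaw": 4.6}]'

```text
clock: 17.48
eef_pos: [556.9, 279.9, 143.8]
orientation: [[-0.092, -0.996, -0.002], [-0.996, 0.092, -0.001], [0.001, 0.002, -1.0]]
wrist_force: [0.6, -0.6, 0.4]
finger_gap: 46.0
```

Request:
apply_moves --steps '[{"dp": [0,0,-4],"rot": [0,0,0],"jaw": 5},{"dp": [0,0,-4],"rot": [0,0,0],"jaw": 6},{"dp": [4.4,0,0],"rot": [0,0,0],"jaw": 6},{"dp": [4.4,0,0],"rot": [0,0,0],"jaw": 6},{"dp": [4.4,0,0],"rot": [0,0,0],"jaw": 6}]'

```text
clock: 18.1
eef_pos: [545.3, 147.4, 224.3]
orientation: [[-0.092, -0.996, 0.001], [-0.996, 0.092, 0.0], [-0.0, -0.001, -1.0]]
wrist_force: [0.2, 0.0, -0.2]
finger_gap: 60.1
```

```bash
python3 - <<'E'
from vis import *
s=st(); go((535,-150,240,-75.5,6),(536,-422.5,240,-75.5,6),(536,-422.5,13,-75.5,6))
E
```

```text
t 18.1 p [545.3 147.4 224.3] F [ 0.2  0.  -0.2] gap 60.1169404011571
[[-0.092 -0.996  0.001]
 [-0.996  0.092  0.   ]
 [-0.    -0.001 -1.   ]] [-0.26  0.49 -0.07  1.69  0.04  0.96 -2.  ]
3 x rot [-0.     0.    -0.115]
7 x dp [ 4.08  1.21 -0.23] -> (535, -150, 240, -75.5, 6)
7 x dp [3.77 0.96 0.  ] -> (536, -422.5, 240, -75.5, 6)
6 x dp [-0.    0.    3.79] -> (536, -422.5, 13, -75.5, 6)
rows 23
```

Request:
apply_moves --steps '[{"dp": [0,0,0],"rot": [0,0,-0.115],"jaw": 6},{"dp": [0,0,0],"rot": [0,0,-0.115],"jaw": 6},{"dp": [0,0,0],"rot": [0,0,-0.115],"jaw": 6},{"dp": [4.1,1.2,-0.2],"rot": [0,0,0],"jaw": 6},{"dp": [4.1,1.2,-0.2],"rot": [0,0,0],"jaw": 6}]'

```text
clock: 18.73
eef_pos: [542.7, 62.7, 228.1]
orientation: [[0.252, -0.968, 0.001], [-0.968, -0.252, 0.0], [0.0, -0.001, -1.0]]
wrist_force: [0.3, -1.0, -0.3]
finger_gap: 60.2
```

Request:
apply_moves --steps '[{"dp": [4.1,1.2,-0.2],"rot": [0,0,0],"jaw": 6},{"dp": [4.1,1.2,-0.2],"rot": [0,0,0],"jaw": 6},{"dp": [4.1,1.2,-0.2],"rot": [0,0,0],"jaw": 6},{"dp": [4.1,1.2,-0.2],"rot": [0,0,0],"jaw": 6},{"dp": [4.1,1.2,-0.2],"rot": [0,0,0],"jaw": 6}]'

```text
clock: 19.35
eef_pos: [535.8, -151.6, 238.3]
orientation: [[0.25, -0.968, 0.001], [-0.968, -0.25, -0.0], [0.0, -0.001, -1.0]]
wrist_force: [0.4, 0.4, 0.4]
finger_gap: 60.1
```

```bash
cat >> vis.py <<'E'
ROI=dict(long=(398,276,426,324),short=(482,240,508,286),cover=(448,286,486,336),bearing=(434,234,462,282))
def moved(c,names):
    a=cv2.imread('pics/top0.png')[...,::-1].astype(int)
    for n in names:
        x0,y0,x1,y1=ROI[n]; d=np.abs(a-c['img'].astype(int))[y0:y1,x0:x1].max(2); print(n,'mean diff',d.mean().round(1),'frac>50',(d>50).mean().round(3))
E
python3 - <<'E'
from vis import *
s=st(); c=snap('top','t2.png'); moved(c,ROI)
go((536,-422.5,240,-75.5,6),(536,-422.5,13,-75.5,6))
E
```

```text
t 19.35 p [ 535.8 -151.6  238.3] F [0.4 0.4 0.4] gap 60.12099389521741
[[ 0.25  -0.968  0.001]
 [-0.968 -0.25  -0.   ]
 [ 0.    -0.001 -1.   ]] [ 0.32  0.47 -0.13  1.69  0.07  0.98 -1.15]
long mean diff 61.3 frac>50 0.606
short mean diff 11.4 frac>50 0.0
cover mean diff 15.4 frac>50 0.0
bearing mean diff 43.6 frac>50 0.387
1 x rot [ 0.001 -0.007 -0.011]
6 x dp [ 4.23  1.07 -0.03] -> (536, -422.5, 240, -75.5, 6)
6 x dp [0.   0.   3.79] -> (536, -422.5, 13, -75.5, 6)
rows 13
```

Request:
apply_moves --steps '[{"dp": [4.2,1.1,0],"rot": [0,0,0],"jaw": 6},{"dp": [4.2,1.1,0],"rot": [0,0,0],"jaw": 6},{"dp": [4.2,1.1,0],"rot": [0,0,0],"jaw": 6},{"dp": [4.2,1.1,0],"rot": [0,0,0],"jaw": 6},{"dp": [4.2,1.1,0],"rot": [0,0,0],"jaw": 6}]'

```text
clock: 20.02
eef_pos: [535.2, -368.2, 238.1]
orientation: [[0.25, -0.968, 0.001], [-0.968, -0.25, -0.0], [0.0, -0.001, -1.0]]
wrist_force: [1.4, 0.4, -0.7]
finger_gap: 59.9
```

Request:
apply_moves --steps '[{"dp": [4.3,1,0],"rot": [0,0,0],"jaw": 5},{"dp": [0,0,4],"rot": [0,0,0],"jaw": 5},{"dp": [0,0,4],"rot": [0,0,0],"jaw": 5},{"dp": [0,0,4],"rot": [0,0,0],"jaw": 5},{"dp": [0,0,4],"rot": [0,0,0],"jaw": 5}]'

```text
clock: 20.65
eef_pos: [536.5, -411.1, 76.8]
orientation: [[0.25, -0.968, 0.001], [-0.968, -0.25, -0.0], [0.0, -0.001, -1.0]]
wrist_force: [-0.4, -0.2, 0.5]
finger_gap: 49.9
```

```bash
python3 - <<'E'
from vis import *
s=st(); go((536,-422.5,24,-75.5,6))
E
```

```text
t 20.65 p [ 536.5 -411.1   76.8] F [-0.4 -0.2  0.5] gap 49.881834875624165
[[ 0.25  -0.968  0.001]
 [-0.968 -0.25  -0.   ]
 [ 0.    -0.001 -1.   ]] [ 0.67  0.82 -0.09  1.5   0.09  0.83 -0.77]
2 x dp [0.54 0.17 2.64] -> (536, -422.5, 24, -75.5, 6)
rows 2
```

Request:
apply_moves --steps '[{"dp": [1.1,0.3,0],"rot": [0,0,0],"jaw": 5},{"dp": [0,0,3],"rot": [0,0,0],"jaw": 5},{"dp": [0,0,2.3],"rot": [0,0,0],"jaw": 5},{"dp": [0,0,0],"rot": [0,0,0],"jaw": 1},{"dp": [0,0,0],"rot": [0,0,0],"jaw": 1}]'

```text
clock: 21.28
eef_pos: [537.4, -424.2, 27.0]
orientation: [[0.25, -0.968, 0.003], [-0.968, -0.25, -0.003], [0.003, -0.003, -1.0]]
wrist_force: [0.7, -0.2, 0.4]
finger_gap: 34.7
```

Request:
apply_moves --steps '[{"dp": [0,0,0],"rot": [0,0,0],"jaw": 1},{"dp": [0,0,0],"rot": [0,0,0],"jaw": 1},{"dp": [0,0,0],"rot": [0,0,0],"jaw": 1},{"dp": [0,0,-1],"rot": [0,0,0],"jaw": 1},{"dp": [0,0,-3],"rot": [0,0,0],"jaw": 1}]'

```text
clock: 21.9
eef_pos: [534.3, -421.9, 63.0]
orientation: [[0.25, -0.968, -0.005], [-0.968, -0.25, 0.003], [-0.004, 0.004, -1.0]]
wrist_force: [0.7, -0.8, -1.7]
finger_gap: 17.3
```

Request:
apply_moves --steps '[{"dp": [0,0,-4],"rot": [0,0,0],"jaw": 1},{"dp": [0,0,-4],"rot": [0,0,0],"jaw": 1},{"dp": [0,0,-4],"rot": [0,0,0],"jaw": 1},{"dp": [0,0,-4],"rot": [0,0,0],"jaw": 1},{"dp": [0,0,-2],"rot": [0,0,0],"jaw": 1}]'

```text
clock: 22.52
eef_pos: [536.4, -423.5, 247.6]
orientation: [[0.25, -0.968, 0.003], [-0.968, -0.25, -0.003], [0.003, -0.002, -1.0]]
wrist_force: [0.2, 0.2, -2.0]
finger_gap: 17.6
```

```bash
python3 - <<'E'
from vis import *
s=st(); b=box(-7,45);a=box(-7,0); go((a[0],a[1],240,-95.4,6),(b[0],b[1],200,-95.4,2),(b[0],b[1],65,-95.4,2))
E
```

```text
t 22.525 p [ 536.4 -423.5  247.6] F [ 0.2  0.2 -2. ] gap 17.60922321216217
[[ 0.25  -0.968  0.003]
 [-0.968 -0.25  -0.003]
 [ 0.003 -0.002 -1.   ]] [ 0.69  0.66 -0.11  1.3   0.07  1.18 -0.74]
3 x rot [-0.001 -0.001  0.116]
14 x dp [-4.22  0.33  0.05] -> (np.float64(547.0310662477784), np.float64(169.6587581932296), 240, -95.4, 6)
2 x dp [-2.28 -0.01  2.03] -> (np.float64(551.2659403471116), np.float64(214.4590466003682), 200, -95.4, 2)
4 x dp [ 0.   -0.    3.38] -> (np.float64(551.2659403471116), np.float64(214.4590466003682), 65, -95.4, 2)
rows 23
```

Request:
apply_moves --steps '[{"dp": [0,0,0],"rot": [0,0,0.116],"jaw": 1},{"dp": [0,0,0],"rot": [0,0,0.116],"jaw": 1},{"dp": [0,0,0],"rot": [0,0,0.116],"jaw": 1},{"dp": [-4.2,0.3,0],"rot": [0,0,0],"jaw": 1},{"dp": [-4.2,0.3,0],"rot": [0,0,0],"jaw": 1}]'

```text
clock: 23.15
eef_pos: [537.5, -337.9, 244.2]
orientation: [[-0.096, -0.995, -0.001], [-0.995, 0.096, 0.0], [-0.0, 0.001, -1.0]]
wrist_force: [1.5, -0.5, -1.6]
finger_gap: 17.8
```

Request:
apply_moves --steps '[{"dp": [-4.2,0.3,0],"rot": [0,0,0],"jaw": 1},{"dp": [-4.2,0.3,0],"rot": [0,0,0],"jaw": 1},{"dp": [-4.2,0.3,0],"rot": [0,0,0],"jaw": 1},{"dp": [-4.2,0.3,0],"rot": [0,0,0],"jaw": 1},{"dp": [-4.2,0.3,0],"rot": [0,0,0],"jaw": 1}]'

```text
clock: 23.78
eef_pos: [542.6, -126.9, 244.7]
orientation: [[-0.095, -0.995, -0.0], [-0.995, 0.095, -0.0], [0.0, 0.0, -1.0]]
wrist_force: [0.9, -0.0, -1.2]
finger_gap: 17.5
```

Request:
apply_moves --steps '[{"dp": [-4.2,0.3,0],"rot": [0,0,0],"jaw": 1},{"dp": [-4.2,0.3,0],"rot": [0,0,0],"jaw": 1},{"dp": [-4.2,0.3,0],"rot": [0,0,0],"jaw": 1},{"dp": [-4.2,0.3,0],"rot": [0,0,0],"jaw": 1},{"dp": [-4.2,0.3,0],"rot": [0,0,0],"jaw": 1}]'

```text
clock: 24.4
eef_pos: [547.7, 83.4, 244.8]
orientation: [[-0.095, -0.995, -0.0], [-0.995, 0.095, -0.0], [0.0, 0.0, -1.0]]
wrist_force: [1.0, 0.3, -1.9]
finger_gap: 17.4
```

Request:
apply_moves --steps '[{"dp": [-4.2,0.3,0],"rot": [0,0,0],"jaw": 1},{"dp": [-4.2,0.3,0],"rot": [0,0,0],"jaw": 1},{"dp": [-2.3,0,2],"rot": [0,0,0],"jaw": 1},{"dp": [-2.3,0,2],"rot": [0,0,0],"jaw": 1},{"dp": [0,0,3],"rot": [0,0,0],"jaw": 1}]'

```text
clock: 25.02
eef_pos: [554.5, 215.3, 174.1]
orientation: [[-0.092, -0.996, 0.001], [-0.996, 0.092, 0.002], [-0.002, -0.001, -1.0]]
wrist_force: [0.3, -0.7, -1.6]
finger_gap: 17.1
```

```bash
python3 - <<'E'
from vis import *
s=st(); b=box(-7,45); go((b[0],b[1],67,-95.4,2))
E
```

```text
t 25.025 p [554.5 215.3 174.1] F [ 0.3 -0.7 -1.6] gap 17.126164930445654
[[-0.092 -0.996  0.001]
 [-0.996  0.092  0.002]
 [-0.002 -0.001 -1.   ]] [-0.36  0.59 -0.08  1.67  0.06  0.88 -2.12]
3 x dp [0.05 0.11 3.57] -> (np.float64(551.2659403471116), np.float64(214.4590466003682), 67, -95.4, 2)
rows 3
```

Request:
apply_moves --steps '[{"dp": [0,0.2,4],"rot": [0,0,0],"jaw": 1},{"dp": [0,0,4],"rot": [0,0,0],"jaw": 1},{"dp": [0,0,2],"rot": [0,0,0],"jaw": 1},{"dp": [0,0,0.7],"rot": [0,0,0],"jaw": 1},{"dp": [0,0,0],"rot": [0,0,0],"jaw": 1}]'

```text
clock: 25.65
eef_pos: [552.7, 212.3, 67.9]
orientation: [[-0.096, -0.995, 0.0], [-0.995, 0.096, -0.0], [0.0, -0.0, -1.0]]
wrist_force: [-0.5, 0.0, -2.2]
finger_gap: 17.5
```

Request:
apply_moves --steps '[{"dp": [0,0,0],"rot": [0,0,0],"jaw": 3.5},{"dp": [0,0,0],"rot": [0,0,0],"jaw": 3.5},{"dp": [0,0,0],"rot": [0,0,0],"jaw": 3.5},{"dp": [0,0,-3],"rot": [0,0,0],"jaw": 3.5},{"dp": [0,0,-4],"rot": [0,0,0],"jaw": 3.5}]'

```text
clock: 26.28
eef_pos: [551.7, 212.2, 137.6]
orientation: [[-0.095, -0.995, -0.002], [-0.995, 0.095, -0.001], [0.001, 0.002, -1.0]]
wrist_force: [1.4, -0.7, -0.4]
finger_gap: 34.9
```

Request:
apply_moves --steps '[{"dp": [0,0,-4],"rot": [0,0,0],"jaw": 5},{"dp": [0,0,-5],"rot": [0,0,0],"jaw": 6},{"dp": [4.4,0,0],"rot": [0,0,0],"jaw": 6},{"dp": [4.4,0,0],"rot": [0,0,0],"jaw": 6},{"dp": [4.4,0,0],"rot": [0,0,0],"jaw": 6}]'

```text
clock: 26.9
eef_pos: [539.7, 79.8, 228.1]
orientation: [[-0.095, -0.996, 0.001], [-0.996, 0.095, -0.0], [-0.0, -0.001, -1.0]]
wrist_force: [0.8, 0.2, -0.6]
finger_gap: 60.0
```

```bash
python3 - <<'E'
from vis import *
s=st(); c=snap('top','t3.png'); moved(c,['long','cover'])
o=np.vstack([cv2.resize(c['img'][120:320,170:345],None,fx=2,fy=2),]); a=cv2.resize(c['img'][225:335,385:515],None,fx=3,fy=3,interpolation=2)
p=np.zeros((400,800,3),np.uint8); p[:400,:350]=o; p[:330,380:770]=a; cv2.imwrite('pics/m2.png',p[...,::-1])
t=np.array([450.8,-211.4])-8*np.array([.965,.263]); print(t)
go((t[0],t[1],240,-74.8,5),(t[0],t[1],26,-74.8,5))
E
```

```text
t 26.9 p [539.7  79.8 228.1] F [ 0.8  0.2 -0.6] gap 59.96924033145578
[[-0.095 -0.996  0.001]
 [-0.996  0.095 -0.   ]
 [-0.    -0.001 -1.   ]] [-0.14  0.46 -0.08  1.74  0.04  0.94 -1.89]
long mean diff 12.5 frac>50 0.0
cover mean diff 60.4 frac>50 0.451
[ 443.08  -213.504]
3 x rot [ 0.    -0.002 -0.124]
7 x dp [ 3.56  2.4  -0.17] -> (np.float64(443.08), np.float64(-213.50400000000002), 240, -74.8, 5)
5 x dp [-0.01 -0.01  4.29] -> (np.float64(443.08), np.float64(-213.50400000000002), 26, -74.8, 5)
rows 15
```

View pics/m2.png

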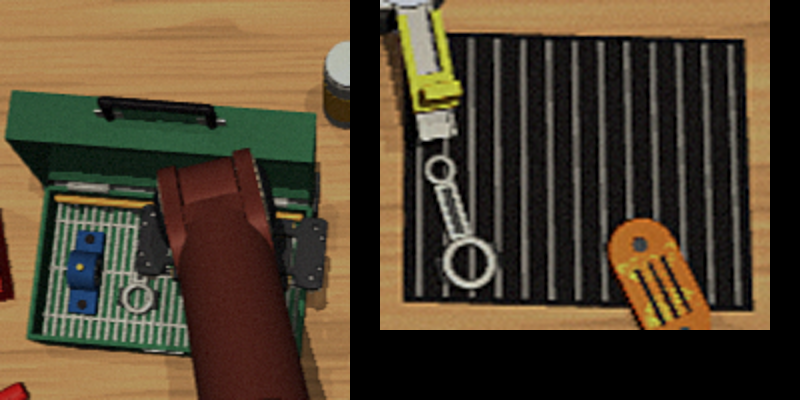

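The bearing and the short rod lie side by side in the box, with the bearing at crop (85,270) and the rod's big end at (138,296). The long rod has not moved, but the cover has been knocked: its hole is now near px (472,307), so I'll re-measure it. Next is the long rod.

Request:
apply_moves --steps '[{"dp": [0,0,0],"rot": [0,0,-0.124],"jaw": 5},{"dp": [0,0,0],"rot": [0,0,-0.124],"jaw": 5},{"dp": [0,0,0],"rot": [0,0,-0.124],"jaw": 5},{"dp": [3.6,2.4,-0.2],"rot": [0,0,0],"jaw": 5},{"dp": [3.6,2.4,-0.2],"rot": [0,0,0],"jaw": 5}]'

```text
clock: 27.58
eef_pos: [513.2, -1.8, 231.8]
orientation: [[0.275, -0.962, 0.0], [-0.962, -0.275, 0.0], [0.0, -0.0, -1.0]]
wrist_force: [0.6, -0.1, -0.7]
finger_gap: 49.8
```

Request:
apply_moves --steps '[{"dp": [3.6,2.4,-0.2],"rot": [0,0,0],"jaw": 5},{"dp": [3.6,2.4,-0.2],"rot": [0,0,0],"jaw": 5},{"dp": [3.6,2.4,-0.2],"rot": [0,0,0],"jaw": 5},{"dp": [3.6,2.4,-0.2],"rot": [0,0,0],"jaw": 5},{"dp": [3.4,2.4,-0.2],"rot": [0,0,0],"jaw": 5}]'

```text
clock: 28.2
eef_pos: [446.2, -206.6, 242.0]
orientation: [[0.273, -0.962, 0.001], [-0.962, -0.273, -0.0], [0.001, -0.001, -1.0]]
wrist_force: [0.8, -0.3, 0.1]
finger_gap: 49.7
```

Request:
apply_moves --steps '[{"dp": [0,0,3],"rot": [0,0,0],"jaw": 5},{"dp": [0,0,4],"rot": [0,0,0],"jaw": 5},{"dp": [0,0,3],"rot": [0,0,0],"jaw": 5},{"dp": [0,0,0],"rot": [0,0,0],"jaw": 5},{"dp": [0,0,0],"rot": [0,0,0],"jaw": 5}]'

```text
clock: 28.82
eef_pos: [447.5, -205.5, 142.7]
orientation: [[0.273, -0.962, 0.002], [-0.962, -0.273, -0.001], [0.001, -0.002, -1.0]]
wrist_force: [0.6, -0.4, 0.3]
finger_gap: 49.9
```

```bash
python3 - <<'E'
from vis import *
s=st(); go((443.1,-213.5,25,-74.8,5))
E
```

```text
t 28.825 p [ 447.5 -205.5  142.7] F [ 0.6 -0.4  0.3] gap 49.88021349694172
[[ 0.273 -0.962  0.002]
 [-0.962 -0.273 -0.001]
 [ 0.001 -0.002 -1.   ]] [ 0.46  0.5  -0.11  1.98  0.09  0.66 -1.  ]
1 x rot [-0.002 -0.001  0.012]
3 x dp [0.22 0.21 3.92] -> (443.1, -213.5, 25, -74.8, 5)
rows 4
```

Request:
apply_moves --steps '[{"dp": [0.7,0.6,3],"rot": [0,0,0.01],"jaw": 5},{"dp": [0,0,4],"rot": [0,0,0],"jaw": 5},{"dp": [0,0,3.5],"rot": [0,0,0],"jaw": 5},{"dp": [0,0,1.3],"rot": [0,0,0],"jaw": 5},{"dp": [0,0,0],"rot": [0,0,0],"jaw": 1}]'

```text
clock: 29.45
eef_pos: [443.4, -213.8, 24.2]
orientation: [[0.264, -0.965, 0.001], [-0.965, -0.264, -0.0], [0.001, -0.001, -1.0]]
wrist_force: [0.2, 0.0, 0.1]
finger_gap: 44.0
```

Request:
apply_moves --steps '[{"dp": [0,0,0],"rot": [0,0,0],"jaw": 1},{"dp": [0,0,0],"rot": [0,0,0],"jaw": 1},{"dp": [0,0,0],"rot": [0,0,0],"jaw": 1},{"dp": [0,0,0],"rot": [0,0,0],"jaw": 1},{"dp": [0,0,0],"rot": [0,0,0],"jaw": 1}]'

```text
clock: 30.08
eef_pos: [443.5, -213.5, 24.6]
orientation: [[0.264, -0.965, 0.002], [-0.965, -0.264, -0.0], [0.001, -0.002, -1.0]]
wrist_force: [-0.9, 1.1, 5.7]
finger_gap: 17.7
```

Request:
apply_moves --steps '[{"dp": [0,0,-1],"rot": [0,0,0],"jaw": 1},{"dp": [0,0.5,-3],"rot": [0,0,0],"jaw": 1},{"dp": [0,1,-4],"rot": [0,0,0],"jaw": 1},{"dp": [0,0,-4],"rot": [0,0,0],"jaw": 1},{"dp": [0,0,-4],"rot": [0,0,0],"jaw": 1}]'

```text
clock: 30.7
eef_pos: [427.2, -217.7, 185.0]
orientation: [[0.263, -0.965, -0.001], [-0.965, -0.263, 0.0], [-0.0, 0.001, -1.0]]
wrist_force: [0.1, -0.2, -2.2]
finger_gap: 17.8
```

```bash
python3 - <<'E'
from vis import *
s=st(); b=box(-15,-15); p=s['eef_pos']; go((p[0],p[1],240,-75,1),(b[0],b[1],240,-95.4,2),(b[0],b[1],68,-95.4,2))
E
```

```text
t 30.7 p [ 427.2 -217.7  185. ] F [ 0.1 -0.2 -2.2] gap 17.844019971404897
[[ 0.263 -0.965 -0.001]
 [-0.965 -0.263  0.   ]
 [-0.     0.001 -1.   ]] [ 0.52  0.42 -0.13  1.96  0.08  0.76 -0.96]
2 x dp [-0.    0.   -2.75] -> (np.float64(427.24729388231117), np.float64(-217.70621544408718), 240, -75, 1)
3 x rot [0.   0.   0.12]
9 x dp [-4.24 -0.83 -0.  ] -> (np.float64(537.6549458311761), np.float64(155.4781952307315), 240, -95.4, 2)
4 x dp [-0.01 -0.01  4.3 ] -> (np.float64(537.6549458311761), np.float64(155.4781952307315), 68, -95.4, 2)
rows 18
```

Request:
apply_moves --steps '[{"dp": [0,0,-2.8],"rot": [0,0,0],"jaw": 1},{"dp": [0,0,-2.8],"rot": [0,0,0],"jaw": 1},{"dp": [0,0,0],"rot": [0,0,0.12],"jaw": 1},{"dp": [0,0,0],"rot": [0,0,0.12],"jaw": 1},{"dp": [0,0,0],"rot": [0,0,0.12],"jaw": 1}]'

```text
clock: 31.32
eef_pos: [427.2, -217.5, 239.6]
orientation: [[-0.097, -0.995, -0.001], [-0.995, 0.097, 0.0], [-0.0, 0.001, -1.0]]
wrist_force: [1.0, 0.6, -1.3]
finger_gap: 17.7
```

Request:
apply_moves --steps '[{"dp": [-4.2,-0.8,0],"rot": [0,0,0],"jaw": 1},{"dp": [-4.2,-0.8,0],"rot": [0,0,0],"jaw": 1},{"dp": [-4.2,-0.8,0],"rot": [0,0,0],"jaw": 1},{"dp": [-4.2,-0.8,0],"rot": [0,0,0],"jaw": 1},{"dp": [-4.2,-0.8,0],"rot": [0,0,0],"jaw": 1}]'

```text
clock: 31.95
eef_pos: [487.0, -11.3, 239.6]
orientation: [[-0.094, -0.996, -0.001], [-0.996, 0.094, -0.0], [0.001, 0.001, -1.0]]
wrist_force: [0.7, -0.1, -2.5]
finger_gap: 17.4
```

Request:
apply_moves --steps '[{"dp": [-4.2,-0.8,0],"rot": [0,0,0],"jaw": 1},{"dp": [-4.2,-0.8,0],"rot": [0,0,0],"jaw": 1},{"dp": [-4.2,-0.8,0],"rot": [0,0,0],"jaw": 1},{"dp": [-4.4,-0.9,0],"rot": [0,0,0],"jaw": 1},{"dp": [0,0,3],"rot": [0,0,0],"jaw": 1}]'

```text
clock: 32.58
eef_pos: [537.6, 159.7, 211.2]
orientation: [[-0.086, -0.996, 0.005], [-0.996, 0.086, 0.005], [-0.006, -0.005, -1.0]]
wrist_force: [-0.4, -0.7, -2.6]
finger_gap: 17.7
```

```bash
python3 - <<'E'
from vis import *
s=st(); b=box(-15,-15);go((b[0],b[1],67,-95.4,2))
c=snap('top','t4.png')
m=blobs(c,(5,140,110),(16,255,255),(448,290,500,350),5)
q=np.vstack(m); r=cv2.minAreaRect(plane(c,q,22)); print('cover',len(m),[cv2.contourArea(x) for x in m],r)
a=cv2.resize(c['img'][270:350,430:520],None,fx=5,fy=5,interpolation=2); cv2.imwrite('pics/m3.png',a[...,::-1])
E
```

```text
t 32.575 p [537.6 159.7 211.2] F [-0.4 -0.7 -2.6] gap 17.653865270435503
[[-0.086 -0.996  0.005]
 [-0.996  0.086  0.005]
 [-0.006 -0.005 -1.   ]] [-0.24  0.5  -0.14  1.72  0.08  0.92 -2.06]
1 x rot [-0.005  0.006  0.008]
4 x dp [ 0.1  -0.01  3.61] -> (np.float64(537.6549458311761), np.float64(155.4781952307315), 67, -95.4, 2)
rows 5
cover 5 [913.5, 19.5, 16.0, 7.0, 6.5] ((382.818603515625, -379.23114013671875), (121.78173828125, 116.16739654541016), 64.94181060791016)
```

View pics/m3.png

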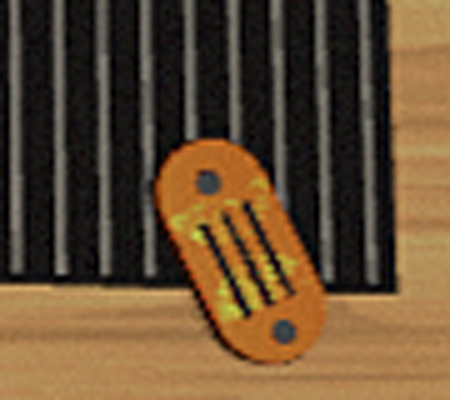

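The cover now lies at px (479,321), turned slightly and overhanging the mat's front edge. First I lay down the long rod.

Request:
apply_moves --steps '[{"dp": [0.4,0,4],"rot": [0,0,0],"jaw": 1},{"dp": [0,0,4],"rot": [0,0,0],"jaw": 1},{"dp": [0,0,4],"rot": [0,0,0],"jaw": 1},{"dp": [0,0,2],"rot": [0,0,0],"jaw": 1},{"dp": [0,0,0.4],"rot": [0,0,0],"jaw": 1}]'

```text
clock: 33.25
eef_pos: [534.3, 148.1, 65.4]
orientation: [[-0.094, -0.996, -0.005], [-0.996, 0.094, -0.003], [0.003, 0.005, -1.0]]
wrist_force: [-5.6, -1.1, 14.3]
finger_gap: 17.6
```

Request:
apply_moves --steps '[{"dp": [0,0,0],"rot": [0,0,0],"jaw": 1},{"dp": [0,0,0],"rot": [0,0,0],"jaw": 1},{"dp": [0,0,0],"rot": [0,0,0],"jaw": 3.5},{"dp": [0,0,0],"rot": [0,0,0],"jaw": 3.5},{"dp": [0,0,0],"rot": [0,0,0],"jaw": 3.5}]'

```text
clock: 33.88
eef_pos: [536.2, 150.1, 66.0]
orientation: [[-0.093, -0.996, 0.001], [-0.996, 0.093, 0.0], [-0.0, -0.001, -1.0]]
wrist_force: [-0.7, 0.3, 0.0]
finger_gap: 34.6
```

Request:
apply_moves --steps '[{"dp": [0,0,-3],"rot": [0,0,0],"jaw": 3.5},{"dp": [0,0,-4],"rot": [0,0,0],"jaw": 3.5},{"dp": [0,0,-4],"rot": [0,0,0],"jaw": 5},{"dp": [0,0,-4],"rot": [0,0,0],"jaw": 8},{"dp": [0,0,-2],"rot": [0,0,0],"jaw": 9}]'

```text
clock: 34.5
eef_pos: [536.8, 150.3, 238.3]
orientation: [[-0.093, -0.996, 0.004], [-0.996, 0.093, 0.001], [-0.002, -0.004, -1.0]]
wrist_force: [-0.1, 0.1, 0.0]
finger_gap: 60.3
```

```bash
python3 - <<'E'
from vis import *
s=st(); c=snap('top','t5.png')
m=blobs(c,(5,140,110),(16,255,255),(448,280,500,350),100)
r=cv2.minAreaRect(plane(c,m[0],20)); print('cover',r)
A,B=onz(c,471.6,306.4,21),onz(c,486.8,336.2,21); print((A+B)/2,np.linalg.norm(A-B),np.degrees(np.arctan2(*(A-B)[1::-1])))
m=(A+B)/2; go((480,-60,240,-80,9),(m[0],m[1],200,np.degrees(np.arctan2(*(A-B)[1::-1]))-90,9),(m[0],m[1],24,np.degrees(np.arctan2(*(A-B)[1::-1]))-90,9))
E
```

```text
t 34.5 p [536.8 150.3 238.3] F [-0.1  0.1  0. ] gap 60.26560954073996
[[-0.093 -0.996  0.004]
 [-0.996  0.093  0.001]
 [-0.002 -0.004 -1.   ]] [-0.22  0.47 -0.14  1.69  0.07  0.98 -2.05]
cover ((393.71142578125, -371.5640563964844), (118.8296890258789, 65.80642700195312), 23.552671432495117)
[ 393.68771755 -378.02932352   21.        ] 80.12834983113466 24.220062350272748
2 x rot [-0.004  0.001 -0.134]
5 x dp [3.95 1.87 0.  ] -> (480, -60, 240, -80, 9)
2 x rot [ 0.     0.    -0.124]
8 x dp [3.18 2.62 0.5 ] -> (np.float64(393.6877175536023), np.float64(-378.0293235190005), 200, np.float64(-65.77993764972726), 9)
4 x dp [ 0.   -0.01  4.41] -> (np.float64(393.6877175536023), np.float64(-378.0293235190005), 24, np.float64(-65.77993764972726), 9)
rows 21
```

Request:
apply_moves --steps '[{"dp": [0,0,0],"rot": [0,0,-0.134],"jaw": 9},{"dp": [0,0,0],"rot": [0,0,-0.134],"jaw": 9},{"dp": [4,1.9,0],"rot": [0,0,0],"jaw": 9},{"dp": [4,1.9,0],"rot": [0,0,0],"jaw": 9},{"dp": [4,1.9,0],"rot": [0,0,0],"jaw": 9}]'

```text
clock: 35.17
eef_pos: [499.9, 20.5, 235.0]
orientation: [[0.174, -0.985, -0.001], [-0.985, -0.174, -0.0], [-0.0, 0.001, -1.0]]
wrist_force: [-0.3, -0.5, 0.5]
finger_gap: 89.7
```

Request:
apply_moves --steps '[{"dp": [4,1.9,0],"rot": [0,0,0],"jaw": 9},{"dp": [4,1.9,0],"rot": [0,0,0],"jaw": 9},{"dp": [0,0,0],"rot": [0,0,-0.124],"jaw": 9},{"dp": [0,0,0],"rot": [0,0,-0.124],"jaw": 9},{"dp": [3.2,2.6,0],"rot": [0,0,0],"jaw": 9}]'

```text
clock: 35.8
eef_pos: [467.2, -100.7, 235.2]
orientation: [[0.417, -0.909, 0.001], [-0.909, -0.417, 0.002], [-0.002, -0.001, -1.0]]
wrist_force: [0.7, -1.2, -0.1]
finger_gap: 89.8
```

Request:
apply_moves --steps '[{"dp": [3.2,2.6,0],"rot": [0,0,0],"jaw": 9},{"dp": [3.2,2.6,0],"rot": [0,0,0],"jaw": 9},{"dp": [3.2,2.6,0],"rot": [0,0,0],"jaw": 9},{"dp": [3.2,2.6,1],"rot": [0,0,0],"jaw": 9},{"dp": [3.2,2.6,1],"rot": [0,0,0],"jaw": 9}]'

```text
clock: 36.42
eef_pos: [413.1, -303.7, 214.9]
orientation: [[0.41, -0.912, -0.0], [-0.912, -0.41, 0.0], [-0.0, 0.0, -1.0]]
wrist_force: [0.3, -0.7, -1.0]
finger_gap: 89.8
```

Request:
apply_moves --steps '[{"dp": [3.2,2.6,1],"rot": [0,0,0],"jaw": 9},{"dp": [3,2.5,1],"rot": [0,0,0],"jaw": 9},{"dp": [0,0,4],"rot": [0,0,0],"jaw": 9},{"dp": [0,0,4],"rot": [0,0,0],"jaw": 9},{"dp": [0,0,0],"rot": [0,0,0],"jaw": 9}]'

```text
clock: 37.05
eef_pos: [390.5, -378.3, 112.6]
orientation: [[0.41, -0.912, -0.006], [-0.912, -0.41, 0.006], [-0.007, 0.003, -1.0]]
wrist_force: [-0.0, -0.1, 0.2]
finger_gap: 90.4
```

```bash
python3 - <<'E'
from vis import *
s=st(); go((395,-377,24,-65.8,9))
E
```

```text
t 37.05 p [ 390.5 -378.3  112.6] F [-0.  -0.1  0.2] gap 90.4491298314306
[[ 0.41  -0.912 -0.006]
 [-0.912 -0.41   0.006]
 [-0.007  0.003 -1.   ]] [ 0.82  0.61 -0.15  1.86  0.13  0.68 -0.55]
1 x rot [0.003 0.007 0.001]
2 x dp [ 0.03 -0.23  4.43] -> (395, -377, 24, -65.8, 9)
rows 3
```

Request:
apply_moves --steps '[{"dp": [0,-0.4,3],"rot": [0,0,0],"jaw": 9},{"dp": [0,0,3],"rot": [0,0,0],"jaw": 9},{"dp": [0,0,2],"rot": [0,0,0],"jaw": 9},{"dp": [0,0,0.8],"rot": [0,0,0],"jaw": 9},{"dp": [0,0,0],"rot": [0,0,0],"jaw": 4.5}]' --force 25

```text
clock: 37.67
eef_pos: [396.9, -378.8, 28.4]
orientation: [[0.41, -0.912, 0.001], [-0.912, -0.41, -0.001], [0.001, -0.001, -1.0]]
wrist_force: [-0.0, 0.0, -0.4]
finger_gap: 84.0
```

Request:
apply_moves --steps '[{"dp": [0,0,0],"rot": [0,0,0],"jaw": 4.5},{"dp": [0,0,0],"rot": [0,0,0],"jaw": 4.5},{"dp": [0,0,0],"rot": [0,0,0],"jaw": 4.5},{"dp": [0,0,0],"rot": [0,0,0],"jaw": 4.5},{"dp": [0,0,0],"rot": [0,0,0],"jaw": 4.5}]'

```text
clock: 38.3
eef_pos: [396.2, -378.1, 28.1]
orientation: [[0.41, -0.912, -0.0], [-0.912, -0.41, 0.0], [-0.001, 0.0, -1.0]]
wrist_force: [-1.3, 1.8, 5.1]
finger_gap: 55.9
```

Request:
apply_moves --steps '[{"dp": [0,0,-1],"rot": [0,0,0],"jaw": 4.5},{"dp": [0,0,-3],"rot": [0,0,0],"jaw": 4.5},{"dp": [0,0,-4],"rot": [0,0,0],"jaw": 4.5},{"dp": [0,0,-4],"rot": [0,0,0],"jaw": 4.5},{"dp": [0,0,-4],"rot": [0,0,0],"jaw": 4.5}]'

```text
clock: 38.92
eef_pos: [396.1, -378.6, 189.1]
orientation: [[0.41, -0.912, 0.0], [-0.912, -0.41, -0.0], [0.0, -0.0, -1.0]]
wrist_force: [0.1, 0.2, -1.9]
finger_gap: 55.9
```

```bash
python3 - <<'E'
from vis import *
s=st(); b=box(-7,-97);p=s['eef_pos']; go((p[0]+40,p[1],240,-65.8,4.5),(b[0],b[1],240,-95.4,9),(b[0],b[1],69,-95.4,9))
E
```

```text
t 38.925 p [ 396.1 -378.6  189.1] F [ 0.1  0.2 -1.9] gap 55.88817083215314
[[ 0.41  -0.912  0.   ]
 [-0.912 -0.41  -0.   ]
 [ 0.    -0.    -1.   ]] [ 0.83  0.51 -0.17  1.78  0.11  0.86 -0.53]
2 x dp [ 0.82 -1.82 -2.54] -> (np.float64(436.1041289502262), np.float64(-378.6132160692029), 240, -65.8, 4.5)
4 x rot [-0.    -0.     0.129]
11 x dp [-4.18 -0.54 -0.  ] -> (np.float64(537.9025598558826), np.float64(73.08924762673084), 240, -95.4, 9)
4 x dp [0.01 0.   4.27] -> (np.float64(537.9025598558826), np.float64(73.08924762673084), 69, -95.4, 9)
rows 21
```

Request:
apply_moves --steps '[{"dp": [0.8,-1.8,-2.5],"rot": [0,0,0],"jaw": 4.5},{"dp": [0.8,-1.8,-2.5],"rot": [0,0,0],"jaw": 4.5},{"dp": [0,0,0],"rot": [0,0,0.129],"jaw": 4.5},{"dp": [0,0,0],"rot": [0,0,0.129],"jaw": 4.5},{"dp": [0,0,0],"rot": [0,0,0.129],"jaw": 4.5}]'

```text
clock: 39.55
eef_pos: [435.5, -378.3, 237.7]
orientation: [[0.032, -1.0, 0.0], [-1.0, -0.032, -0.0], [0.0, -0.0, -1.0]]
wrist_force: [0.1, -0.3, -1.6]
finger_gap: 56.0
```

Request:
apply_moves --steps '[{"dp": [0,0,0],"rot": [0,0,0.129],"jaw": 4.5},{"dp": [-4.2,-0.5,0],"rot": [0,0,0],"jaw": 4.5},{"dp": [-4.2,-0.5,0],"rot": [0,0,0],"jaw": 4.5},{"dp": [-4.2,-0.5,0],"rot": [0,0,0],"jaw": 4.5},{"dp": [-4.2,-0.5,0],"rot": [0,0,0],"jaw": 4.5}]'

```text
clock: 40.17
eef_pos: [471.3, -211.6, 237.8]
orientation: [[-0.093, -0.996, 0.001], [-0.996, 0.093, -0.0], [0.0, -0.001, -1.0]]
wrist_force: [0.4, -0.0, 0.1]
finger_gap: 55.4
```

Request:
apply_moves --steps '[{"dp": [-4.2,-0.5,0],"rot": [0,0,0],"jaw": 4.5},{"dp": [-4.2,-0.5,0],"rot": [0,0,0],"jaw": 4.5},{"dp": [-4.2,-0.5,0],"rot": [0,0,0],"jaw": 4.5},{"dp": [-4.2,-0.5,0],"rot": [0,0,0],"jaw": 4.5},{"dp": [-4.2,-0.5,0],"rot": [0,0,0],"jaw": 4.5}]'

```text
clock: 40.8
eef_pos: [515.8, -4.9, 237.9]
orientation: [[-0.093, -0.996, 0.001], [-0.996, 0.093, -0.0], [-0.0, -0.001, -1.0]]
wrist_force: [0.9, -0.9, -1.8]
finger_gap: 55.7
```

Request:
apply_moves --steps '[{"dp": [-4.1,-0.6,0],"rot": [0,0,0],"jaw": 4.5},{"dp": [-3.8,-0.6,0],"rot": [0,0,0],"jaw": 4.5},{"dp": [0,0,3],"rot": [0,0,0],"jaw": 4.5},{"dp": [0,0,3],"rot": [0,0,0],"jaw": 4.5},{"dp": [0,0,0],"rot": [0,0,0],"jaw": 4.5}]'

```text
clock: 41.42
eef_pos: [533.2, 71.0, 175.8]
orientation: [[-0.093, -0.996, -0.005], [-0.996, 0.093, -0.001], [0.001, 0.005, -1.0]]
wrist_force: [-0.2, -0.4, -0.9]
finger_gap: 56.0
```

```bash
python3 - <<'E'
from vis import *
s=st(); b=box(-7,-99);go((b[0],b[1],70,-95.4,9))
E
```

```text
t 41.425 p [533.2  71.  175.8] F [-0.2 -0.4 -0.9] gap 55.976989097860454
[[-0.093 -0.996 -0.005]
 [-0.996  0.093 -0.001]
 [ 0.001  0.005 -1.   ]] [-0.1   0.52 -0.11  1.82  0.07  0.82 -1.91]
3 x dp [-0.02 -0.17  3.53] -> (np.float64(537.7143432292455), np.float64(71.09812369752468), 70, -95.4, 9)
rows 3
```

Request:
apply_moves --steps '[{"dp": [0,-0.4,4],"rot": [0,0,0],"jaw": 4.5},{"dp": [0,0,3.5],"rot": [0,0,0],"jaw": 4.5},{"dp": [0,0,2],"rot": [0,0,0],"jaw": 4.5},{"dp": [0,0,0.9],"rot": [0,0,0],"jaw": 4.5},{"dp": [0,0,0],"rot": [0,0,0],"jaw": 4.5}]'

```text
clock: 42.05
eef_pos: [539.6, 71.1, 74.3]
orientation: [[-0.093, -0.996, 0.001], [-0.996, 0.093, 0.0], [-0.0, -0.001, -1.0]]
wrist_force: [-0.2, 0.0, -1.1]
finger_gap: 55.7
```

Request:
apply_moves --steps '[{"dp": [0,0,0],"rot": [0,0,0],"jaw": 4.5},{"dp": [0,0,0],"rot": [0,0,0],"jaw": 7.4},{"dp": [0,0,0],"rot": [0,0,0],"jaw": 7.4},{"dp": [0,0,0],"rot": [0,0,0],"jaw": 7.4},{"dp": [0,0,0],"rot": [0,0,0],"jaw": 7.4}]'

```text
clock: 42.68
eef_pos: [539.0, 71.1, 73.8]
orientation: [[-0.093, -0.996, 0.0], [-0.996, 0.093, 0.0], [-0.0, -0.0, -1.0]]
wrist_force: [1.3, 0.1, 0.6]
finger_gap: 74.0
```

Request:
apply_moves --steps '[{"dp": [0,0,-3],"rot": [0,0,0],"jaw": 7.4},{"dp": [0,0,-4],"rot": [0,0,0],"jaw": 7.4},{"dp": [0,0,-4],"rot": [0,0,0],"jaw": 5},{"dp": [0,0,-4],"rot": [0,0,0],"jaw": 5},{"dp": [0,0,-4],"rot": [0,0,0],"jaw": 5}]'

```text
clock: 43.3
eef_pos: [538.7, 71.0, 265.0]
orientation: [[-0.093, -0.996, -0.0], [-0.996, 0.093, 0.0], [-0.0, 0.0, -1.0]]
wrist_force: [1.0, -1.1, -0.7]
finger_gap: 51.5
```

Request:
apply_moves --steps '[{"dp": [4,0,-4],"rot": [0,0,-0.14],"jaw": 5},{"dp": [4,0,-4],"rot": [0,0,-0.14],"jaw": 5},{"dp": [4,0,-4],"rot": [0,0,-0.14],"jaw": 5},{"dp": [4,0,-4],"rot": [0,0,-0.14],"jaw": 5},{"dp": [2,0,-1],"rot": [0,0,-0.14],"jaw": 5}]'

```text
clock: 43.92
eef_pos: [567.1, -106.9, 436.6]
orientation: [[0.571, -0.821, 0.005], [-0.821, -0.571, -0.002], [0.005, -0.003, -1.0]]
wrist_force: [0.2, 0.7, -1.6]
finger_gap: 50.0
```

```bash
python3 - <<'E'
from vis import *
s=st(); c=snap('top','t6.png'); S=snap('side','s6.png')
p=np.zeros((560,800,3),np.uint8); a=cv2.resize(c['img'][120:320,160:345],None,fx=2.1,fy=2.1,interpolation=2); p[:a.shape[0],:a.shape[1]]=a
b=cv2.resize(S['img'][150:420,190:400],None,fx=1.9,fy=1.9,interpolation=2); p[:b.shape[0],400:400+b.shape[1]]=b[:, :400]
cv2.imwrite('pics/m4.png',p[...,::-1])
E
```

```text
t 43.925 p [ 567.1 -106.9  436.6] F [ 0.2  0.7 -1.6] gap 49.96494676665417
[[ 0.571 -0.821  0.005]
 [-0.821 -0.571 -0.002]
 [ 0.005 -0.003 -1.   ]] [ 0.28  0.39 -0.22  1.26  0.08  1.5  -0.89]
```

View pics/m4.png

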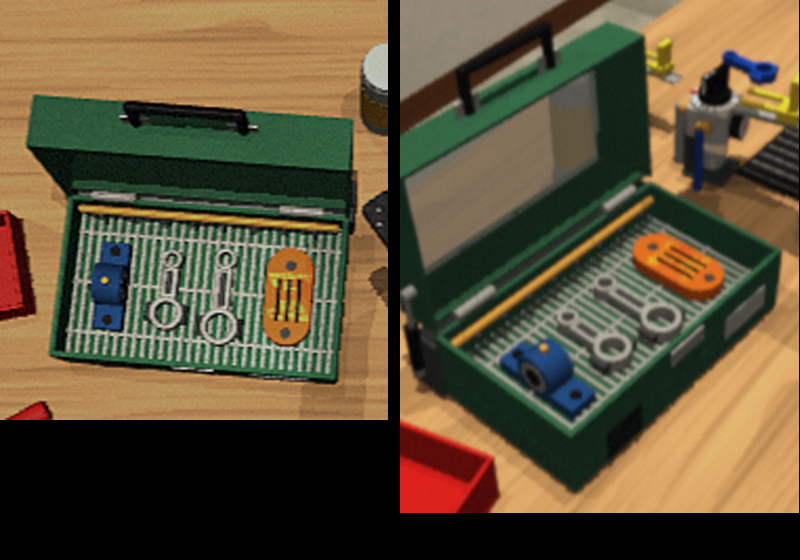

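All four parts lie side by side on the grid, apart from one another, at crop (110,285), (168,290), (222,297) and (290,297). Next I close the hood.

```bash
python3 - <<'E'
from vis import *
c=snap('top'); print(onz(c,160+187/2.1,120+113/2.1,333)); b=box(137,0); print(b)
go((b[0],b[1],400,-5.4,4),(b[0],b[1],329,-5.4,4))
E
```

```text
[685.16307967 153.13188159 333.        ]
[690.39198915 156.10716108]
6 x rot [-0.     0.    -0.146]
7 x dp [ 1.42 -3.87  0.48] -> (np.float64(690.391989150622), np.float64(156.10716107536354), 400, -5.4, 4)
2 x dp [0.01 0.   3.54] -> (np.float64(690.391989150622), np.float64(156.10716107536354), 329, -5.4, 4)
rows 15
```

Request:
apply_moves --steps '[{"dp": [0,0,0],"rot": [0,0,-0.146],"jaw": 5},{"dp": [0,0,0],"rot": [0,0,-0.146],"jaw": 5},{"dp": [0,0,0],"rot": [0,0,-0.146],"jaw": 5},{"dp": [0,0,0],"rot": [0,0,-0.146],"jaw": 5},{"dp": [0,0,0],"rot": [0,0,-0.146],"jaw": 5}]'

```text
clock: 44.7
eef_pos: [565.5, -101.5, 432.6]
orientation: [[0.974, -0.226, -0.003], [-0.226, -0.974, 0.001], [-0.003, -0.0, -1.0]]
wrist_force: [0.5, 0.4, -0.2]
finger_gap: 49.8
```

Request:
apply_moves --steps '[{"dp": [0,0,0],"rot": [0,0,-0.146],"jaw": 5},{"dp": [1.4,-3.9,0.5],"rot": [0,0,0],"jaw": 5},{"dp": [1.4,-3.9,0.5],"rot": [0,0,0],"jaw": 5},{"dp": [1.4,-3.9,0.5],"rot": [0,0,0],"jaw": 5},{"dp": [1.4,-3.9,0.5],"rot": [0,0,0],"jaw": 5}]'

```text
clock: 45.32
eef_pos: [635.0, 49.9, 412.5]
orientation: [[0.996, -0.087, -0.003], [-0.087, -0.996, 0.0], [-0.003, -0.0, -1.0]]
wrist_force: [0.7, 0.6, 0.5]
finger_gap: 49.9
```

Request:
apply_moves --steps '[{"dp": [1.4,-3.9,0.5],"rot": [0,0,0],"jaw": 5},{"dp": [1.3,-3.9,0.5],"rot": [0,0,0],"jaw": 5},{"dp": [1.3,-3.8,0.4],"rot": [0,0,0],"jaw": 5},{"dp": [0,0,0],"rot": [0,0,0],"jaw": 5},{"dp": [0,0,0],"rot": [0,0,0],"jaw": 5}]'

```text
clock: 45.95
eef_pos: [685.1, 159.3, 399.0]
orientation: [[0.996, -0.087, -0.002], [-0.087, -0.996, -0.001], [-0.001, 0.001, -1.0]]
wrist_force: [-0.2, -0.1, -0.0]
finger_gap: 49.5
```

```bash
python3 - <<'E'
from vis import *
st()
go((689,156,330,-5.4,4))
E
```

```text
t 45.95 p [685.1 159.3 399. ] F [-0.2 -0.1 -0. ] gap 49.48819619767273
[[ 0.996 -0.087 -0.002]
 [-0.087 -0.996 -0.001]
 [-0.001  0.001 -1.   ]] [-0.09  0.67 -0.41  0.9   0.25  1.61 -0.5 ]
2 x dp [0.21 0.14 3.45] -> (689, 156, 330, -5.4, 4)
rows 2
```

Request:
apply_moves --steps '[{"dp": [0.3,0.1,3],"rot": [0,0,0],"jaw": 5},{"dp": [0,0.1,3],"rot": [0,0,0],"jaw": 5},{"dp": [0,0,0.9],"rot": [0,0,0],"jaw": 5},{"dp": [0,0,0],"rot": [0,0,0],"jaw": 0},{"dp": [0,0,0],"rot": [0,0,0],"jaw": 0}]'

```text
clock: 46.58
eef_pos: [689.2, 156.6, 332.6]
orientation: [[0.996, -0.088, 0.003], [-0.088, -0.996, 0.001], [0.003, -0.001, -1.0]]
wrist_force: [0.4, -0.2, 0.0]
finger_gap: 34.3
```

Request:
apply_moves --steps '[{"dp": [0,0,0],"rot": [0,0,0],"jaw": 0},{"dp": [0,0,0],"rot": [0,0,0],"jaw": 0},{"dp": [0,0,0],"rot": [0,0,0],"jaw": 0},{"dp": [0,0,0],"rot": [0,0,0],"jaw": 0},{"dp": [0,0,0],"rot": [0,0,0],"jaw": 0}]'

```text
clock: 47.2
eef_pos: [688.6, 156.7, 331.2]
orientation: [[0.996, -0.088, 0.0], [-0.088, -0.996, 0.0], [0.0, -0.0, -1.0]]
wrist_force: [-1.0, 0.6, 3.5]
finger_gap: 10.8
```

```bash
python3 - <<'E'
from vis import *
s=st()
y=np.radians(-5.4); d=(np.array(s['eef_pos'])[:2]-[554,169])@[np.cos(y),np.sin(y)]-95; z=s['eef_pos'][2]-95
a=np.arctan2(z,-d); print('rad',np.hypot(d,z),'th',a-np.arctan2(30,235))
th=np.linspace(a,np.arctan2(30,235),26); P=237*np.c_[-np.cos(th),np.sin(th)]; D=np.diff(P,axis=0)/10
print(np.c_[D[:,0],-D[:,1]].round(2).tolist())
E
```

```text
t 47.2 p [688.6 156.7 331.2] F [-1.   0.6  3.5] gap 10.84697968831583
[[ 0.996 -0.088  0.   ]
 [-0.088 -0.996  0.   ]
 [ 0.    -0.    -1.   ]] [-0.07  0.69 -0.41  1.05  0.26  1.45 -0.51]
rad 239.58652199742986 th 1.6121660448076713
[[-1.51, -0.21], [-1.52, -0.11], [-1.53, -0.01], [-1.53, 0.09], [-1.52, 0.19], [-1.5, 0.28], [-1.48, 0.38], [-1.45, 0.47], [-1.42, 0.57], [-1.38, 0.66], [-1.33, 0.74], [-1.28, 0.83], [-1.23, 0.91], [-1.17, 0.99], [-1.1, 1.06], [-1.03, 1.13], [-0.96, 1.19], [-0.88, 1.25], [-0.79, 1.31], [-0.71, 1.35], [-0.62, 1.4], [-0.53, 1.43], [-0.43, 1.47], [-0.34, 1.49], [-0.24, 1.51]]
```

Request:
apply_moves --steps '[{"dp": [-1.5,0,-0.2],"rot": [0,0,0],"jaw": 0},{"dp": [-1.5,0,-0.1],"rot": [0,0,0],"jaw": 0},{"dp": [-1.5,0,0],"rot": [0,0,0],"jaw": 0},{"dp": [-1.5,0,0.1],"rot": [0,0,0],"jaw": 0},{"dp": [-1.5,0,0.2],"rot": [0,0,0],"jaw": 0}]'

```text
clock: 47.82
eef_pos: [616.4, 163.5, 332.6]
orientation: [[0.996, -0.089, 0.009], [-0.089, -0.996, 0.002], [0.009, -0.003, -1.0]]
wrist_force: [3.6, 1.2, 1.7]
finger_gap: 10.8
```

Request:
apply_moves --steps '[{"dp": [-1.5,0,0.3],"rot": [0,0,0],"jaw": 0},{"dp": [-1.5,0,0.4],"rot": [0,0,0],"jaw": 0},{"dp": [-1.5,0,0.5],"rot": [0,0,0],"jaw": 0},{"dp": [-1.4,0,0.6],"rot": [0,0,0],"jaw": 0},{"dp": [-1.4,0,0.6],"rot": [0,0,0],"jaw": 0}]'

```text
clock: 48.45
eef_pos: [542.1, 170.3, 307.9]
orientation: [[0.996, -0.088, 0.005], [-0.088, -0.996, 0.002], [0.005, -0.002, -1.0]]
wrist_force: [1.5, 1.5, -0.4]
finger_gap: 11.2
```

Request:
apply_moves --steps '[{"dp": [-1.4,0,0.7],"rot": [0,0,0],"jaw": 0},{"dp": [-1.3,0,0.8],"rot": [0,0,0],"jaw": 0},{"dp": [-1.2,0,0.9],"rot": [0,0,0],"jaw": 0},{"dp": [-1.2,0,1],"rot": [0,0,0],"jaw": 0},{"dp": [-1.1,0,1.1],"rot": [0,0,0],"jaw": 0}]'

```text
clock: 49.08
eef_pos: [479.4, 176.2, 261.7]
orientation: [[0.996, -0.087, 0.002], [-0.087, -0.996, 0.002], [0.002, -0.002, -1.0]]
wrist_force: [-0.6, 1.5, -0.2]
finger_gap: 11.0
```

```bash
python3 - <<'E'
from vis import *
s=st()
y=np.radians(-5.4); d=(np.array(s['eef_pos'])[:2]-[554,169])@[np.cos(y),np.sin(y)]-95; z=s['eef_pos'][2]-95
a=np.arctan2(z,-d); print('rad',np.hypot(d,z),'th',a-np.arctan2(30,235))
go((414,181,125,-5.4,0))
th=np.linspace(a,np.arctan2(30,235),11); P=237*np.c_[-np.cos(th),np.sin(th)]; D=np.diff(P,axis=0)/10
print(np.c_[D[:,0],-D[:,1]].round(2).tolist())
E
```

```text
t 49.075 p [479.4 176.2 261.7] F [-0.6  1.5 -0.2] gap 10.968993747511915
[[ 0.996 -0.087  0.002]
 [-0.087 -0.996  0.002]
 [ 0.002 -0.002 -1.   ]] [-0.07  0.4  -0.46  1.77  0.21  1.01 -0.7 ]
rad 238.03778977134968 th 0.6487830432051334
4 x dp [-1.64  0.03  3.41] -> (414, 181, 125, -5.4, 0)
rows 4
[[-1.04, 1.13], [-0.96, 1.2], [-0.89, 1.26], [-0.8, 1.31], [-0.72, 1.36], [-0.63, 1.4], [-0.53, 1.44], [-0.44, 1.47], [-0.34, 1.5], [-0.24, 1.52]]
```

Request:
apply_moves --steps '[{"dp": [-1,0,1.1],"rot": [0,0,0],"jaw": 0},{"dp": [-1,0,1.2],"rot": [0,0,0],"jaw": 0},{"dp": [-0.9,0,1.3],"rot": [0,0,0],"jaw": 0},{"dp": [-0.8,0,1.3],"rot": [0,0,0],"jaw": 0},{"dp": [-0.7,0,1.4],"rot": [0,0,0],"jaw": 0}]'

```text
clock: 49.7
eef_pos: [435.1, 180.4, 198.3]
orientation: [[0.996, -0.087, 0.0], [-0.087, -0.996, 0.003], [0.0, -0.003, -1.0]]
wrist_force: [-0.4, 1.6, -1.2]
finger_gap: 11.3
```

Request:
apply_moves --steps '[{"dp": [-0.6,0,1.4],"rot": [0,0,0],"jaw": 0},{"dp": [-0.5,0,1.4],"rot": [0,0,0],"jaw": 0},{"dp": [-0.4,0,1.5],"rot": [0,0,0],"jaw": 0},{"dp": [-0.3,0,1.5],"rot": [0,0,0],"jaw": 0},{"dp": [-0.2,0,1.3],"rot": [0,0,0],"jaw": 0}]'

```text
clock: 50.32
eef_pos: [413.7, 182.3, 126.7]
orientation: [[0.996, -0.086, -0.003], [-0.086, -0.996, 0.002], [-0.003, -0.002, -1.0]]
wrist_force: [-3.3, 3.7, -2.9]
finger_gap: 11.1
```

Request:
apply_moves --steps '[{"dp": [0,0,0],"rot": [0,0,0],"jaw": 0},{"dp": [0,0,0],"rot": [0,0,0],"jaw": 0},{"dp": [0,0,0],"rot": [0,0,0],"jaw": 3},{"dp": [0,0,0],"rot": [0,0,0],"jaw": 3},{"dp": [0,0,0],"rot": [0,0,0],"jaw": 3}]'

```text
clock: 50.95
eef_pos: [416.6, 180.3, 128.0]
orientation: [[0.996, -0.089, 0.001], [-0.089, -0.996, 0.0], [0.001, -0.0, -1.0]]
wrist_force: [-0.2, 0.4, 0.4]
finger_gap: 29.5
```

Request:
apply_moves --steps '[{"dp": [0,0,0],"rot": [0,0,0],"jaw": 3},{"dp": [0,0,-3],"rot": [0,0,0],"jaw": 3},{"dp": [0,0,-4],"rot": [0,0,0],"jaw": 3},{"dp": [0,0,-4],"rot": [0,0,0],"jaw": 3},{"dp": [0,0,-4],"rot": [0,0,0],"jaw": 3}]'

```text
clock: 51.58
eef_pos: [415.7, 180.3, 279.1]
orientation: [[0.996, -0.088, 0.0], [-0.088, -0.996, -0.0], [0.0, -0.0, -1.0]]
wrist_force: [0.8, -0.2, 0.2]
finger_gap: 30.0
```

```bash
python3 - <<'E'
from vis import *
st()
c=snap('top','t7.png')
for nm,lo,hi,z in [('green',(60,90,20),(90,255,255),146)]:
    for q in blobs(c,lo,hi,(170,120,530,340)):
        r=cv2.minAreaRect(plane(c,q,z)); print(nm,q.reshape(-1,2).min(0),q.reshape(-1,2).max(0),np.round(r[0],1),np.round(r[1],1),round(r[2],1))
# knob: pointer yaw 86.8; jaw perpendicular => -3.2
go((560,60,280,-5,3),(645,-166,240,-3.2,3),(645,-166,152,-3.2,3))
E
```

```text
t 51.575 p [415.7 180.3 279.1] F [ 0.8 -0.2  0.2] gap 30.047437887418074
[[ 0.996 -0.088  0.   ]
 [-0.088 -0.996 -0.   ]
 [ 0.    -0.    -1.   ]] [-0.08  0.29 -0.5   1.89  0.16  1.   -0.73]
green [178 207] [325 300] [551.  168.7] [330.1 195. ] 84.4
1 x rot [-0.005 -0.01  -0.001]
5 x dp [3.04 2.19 0.08] -> (560, 60, 280, -5, 3)
1 x rot [ 0.     0.    -0.031]
6 x dp [1.62 3.68 0.67] -> (645, -166, 240, -3.2, 3)
2 x dp [ 0.01 -0.    4.39] -> (645, -166, 152, -3.2, 3)
rows 15
```

Request:
apply_moves --steps '[{"dp": [3,2.2,0],"rot": [0,0,0],"jaw": 3.5},{"dp": [3,2.2,0],"rot": [0,0,0],"jaw": 3.5},{"dp": [3,2.2,0],"rot": [0,0,0],"jaw": 3.5},{"dp": [3,2.2,0],"rot": [0,0,0],"jaw": 3.5},{"dp": [3,2.2,0],"rot": [0,0,-0.03],"jaw": 3.5}]'

```text
clock: 52.25
eef_pos: [556.3, 56.8, 277.5]
orientation: [[0.998, -0.057, 0.0], [-0.057, -0.998, -0.0], [0.0, 0.0, -1.0]]
wrist_force: [0.5, -0.3, 0.8]
finger_gap: 35.3
```

Request:
apply_moves --steps '[{"dp": [1.6,3.7,0.7],"rot": [0,0,0],"jaw": 3.5},{"dp": [1.6,3.7,0.7],"rot": [0,0,0],"jaw": 3.5},{"dp": [1.6,3.7,0.7],"rot": [0,0,0],"jaw": 3.5},{"dp": [1.6,3.7,0.7],"rot": [0,0,0],"jaw": 3.5},{"dp": [1.6,3.7,0.7],"rot": [0,0,0],"jaw": 3.5}]'

```text
clock: 52.88
eef_pos: [624.9, -133.0, 242.1]
orientation: [[0.998, -0.058, -0.0], [-0.058, -0.998, -0.0], [-0.0, 0.0, -1.0]]
wrist_force: [0.1, 0.1, 0.0]
finger_gap: 35.0
```

Request:
apply_moves --steps '[{"dp": [1.6,3.7,0.5],"rot": [0,0,0],"jaw": 3.5},{"dp": [0,0,0],"rot": [0,0,0],"jaw": 3.5},{"dp": [0,0,0],"rot": [0,0,0],"jaw": 3.5},{"dp": [0,0,0],"rot": [0,0,0],"jaw": 3.5},{"dp": [0,0,0],"rot": [0,0,0],"jaw": 3.5}]'

```text
clock: 53.5
eef_pos: [638.6, -168.0, 238.1]
orientation: [[0.998, -0.056, 0.001], [-0.056, -0.998, 0.0], [0.001, -0.0, -1.0]]
wrist_force: [0.4, 1.5, -0.9]
finger_gap: 35.0
```

```bash
python3 - <<'E'
from vis import *
st()
c=snap('top','t8.png');S=snap('side','s8.png')
q=blobs(c,(60,90,20),(90,255,255),(170,120,350,340))[0]; r=cv2.minAreaRect(plane(c,q,146)); print(r)
p=np.zeros((500,800,3),np.uint8); a=cv2.resize(c['img'][190:330,160:345],None,fx=2,fy=2,interpolation=2); p[:a.shape[0],:a.shape[1]]=a
b=cv2.resize(S['img'][130:420,190:420],None,fx=1.7,fy=1.7,interpolation=2); p[:b.shape[0],400:400+b.shape[1]]=b
cv2.imwrite('pics/m5.png',p[...,::-1])
go((645,-166,152,-3.2,3))
E
```

```text
t 53.5 p [ 638.6 -168.   238.1] F [ 0.4  1.5 -0.9] gap 35.035048370585606
[[ 0.998 -0.056  0.001]
 [-0.056 -0.998  0.   ]
 [ 0.001 -0.    -1.   ]] [ 0.43  0.66 -0.38  1.38  0.25  1.16 -0.04]
((549.9465942382812, 168.8739471435547), (329.6123962402344, 198.1761016845703), 84.5595932006836)
2 x dp [ 0.31 -0.15  4.3 ] -> (645, -166, 152, -3.2, 3)
rows 2
```

View pics/m5.png

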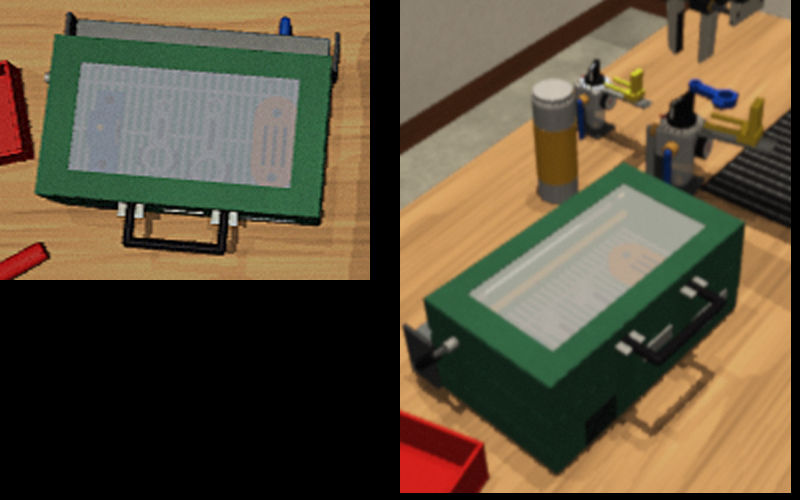

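The hood is fully shut: the handle is again at px row about 312, as at the start, and the parts show through the window. On to the knob.

Request:
apply_moves --steps '[{"dp": [0.6,-0.2,3],"rot": [0,0,0],"jaw": 3.5},{"dp": [0,0,3],"rot": [0,0,0],"jaw": 3.5},{"dp": [0,0,2],"rot": [0,0,0],"jaw": 3.5},{"dp": [0,0,0.6],"rot": [0,0,0],"jaw": 3.5},{"dp": [0,0,0],"rot": [0,0,0],"jaw": 3.5}]'

```text
clock: 54.22
eef_pos: [644.8, -167.6, 152.0]
orientation: [[0.998, -0.058, 0.0], [-0.058, -0.998, 0.0], [0.0, -0.0, -1.0]]
wrist_force: [-0.4, 0.5, 1.1]
finger_gap: 34.9
```

Request:
apply_moves --steps '[{"dp": [0,0,0],"rot": [0,0,0],"jaw": 0.5},{"dp": [0,0,0],"rot": [0,0,0],"jaw": 0.5},{"dp": [0,0,0],"rot": [0,0,0],"jaw": 0.5},{"dp": [0,0,0],"rot": [0,0,0],"jaw": 0.5},{"dp": [0,0,0],"rot": [0,0,0],"jaw": 0.5}]' --force 20

```text
clock: 54.85
eef_pos: [645.3, -167.8, 152.4]
orientation: [[0.998, -0.058, 0.002], [-0.058, -0.998, -0.0], [0.002, 0.0, -1.0]]
wrist_force: [0.5, -0.5, 3.1]
finger_gap: 13.0
```

```bash
python3 - <<'E'
from vis import *
s=st(); print(s['moment'])
E
```

```text
t 54.85 p [ 645.3 -167.8  152.4] F [ 0.5 -0.5  3.1] gap 13.025220168260944
[[ 0.998 -0.058  0.002]
 [-0.058 -0.998 -0.   ]
 [ 0.002  0.    -1.   ]] [ 0.42  0.74 -0.36  1.46  0.29  0.99 -0.07]
[-0.0052915  -0.24840223 -0.05407541]
```

Request:
apply_moves --steps '[{"dp": [0,0,0],"rot": [0,0,0.13],"jaw": 0.5},{"dp": [0,0,0],"rot": [0,0,0.13],"jaw": 0.5},{"dp": [0,0,0],"rot": [0,0,0.13],"jaw": 0.5},{"dp": [0,0,0],"rot": [0,0,0.13],"jaw": 0.5},{"dp": [0,0,0],"rot": [0,0,0.13],"jaw": 0.5}]'

```text
clock: 55.48
eef_pos: [643.0, -166.9, 152.4]
orientation: [[0.757, -0.653, -0.004], [-0.653, -0.757, 0.001], [-0.004, 0.002, -1.0]]
wrist_force: [-4.7, 1.1, 6.8]
finger_gap: 13.1
```

```bash
python3 - <<'E'
from vis import *
s=st(); print(s['moment']); go((645,-167,152,-81,.5))
E
```

```text
t 55.475 p [ 643.  -166.9  152.4] F [-4.7  1.1  6.8] gap 13.05951189070599
[[ 0.757 -0.653 -0.004]
 [-0.653 -0.757  0.001]
 [-0.004  0.002 -1.   ]] [ 0.32  0.72 -0.18  1.47  0.15  0.97 -0.61]
[0.29477285 0.85532679 0.02071904]
5 x rot [0.001 0.001 0.14 ]
1 x dp [ 0.04 -0.19  0.04] -> (645, -167, 152, -81, 0.5)
rows 6
```

Request:
apply_moves --steps '[{"dp": [0,-0.2,0],"rot": [0,0,0.14],"jaw": 0.5},{"dp": [0,0,0],"rot": [0,0,0.14],"jaw": 0.5},{"dp": [0,0,0],"rot": [0,0,0.14],"jaw": 0.5},{"dp": [0,0,0],"rot": [0,0,0.14],"jaw": 0.5},{"dp": [0,0,0],"rot": [0,0,0.14],"jaw": 0.5}]'

```text
clock: 56.1
eef_pos: [641.8, -164.4, 152.4]
orientation: [[0.158, -0.987, -0.01], [-0.987, -0.158, 0.004], [-0.005, 0.009, -1.0]]
wrist_force: [-8.9, 3.0, 9.6]
finger_gap: 12.7
```

Request:
apply_moves --steps '[{"dp": [0,0,0],"rot": [0,0,0],"jaw": 0.5},{"dp": [0,0,0],"rot": [0,0,0],"jaw": 0.5},{"dp": [0,0,0],"rot": [0,0,0],"jaw": 0.5},{"dp": [0,0,0],"rot": [0,0,0],"jaw": 0.5},{"dp": [0,0,0],"rot": [0,0,0],"jaw": 0.5}]'

```text
clock: 56.72
eef_pos: [641.8, -164.4, 152.4]
orientation: [[0.163, -0.987, -0.01], [-0.987, -0.163, 0.004], [-0.005, 0.009, -1.0]]
wrist_force: [-9.3, 2.3, 10.7]
finger_gap: 12.8
```

```bash
python3 - <<'E'
from vis import *
s=st(); print(s['moment']); R=s['orientation']; print('yaw',np.degrees(np.arctan2(R[1][0],R[0][0])))
E
```

```text
t 56.725 p [ 641.8 -164.4  152.4] F [-9.3  2.3 10.7] gap 12.842633400115108
[[ 0.163 -0.987 -0.01 ]
 [-0.987 -0.163  0.004]
 [-0.005  0.009 -1.   ]] [ 0.21  0.72  0.01  1.47 -0.01  0.96 -1.18]
[ 0.61915186  1.84373471 -0.0497525 ]
yaw -80.64665345556212
```

Request:
apply_moves --steps '[{"dp": [0,0,0],"rot": [0,0,0],"jaw": 3.5},{"dp": [0,0,0],"rot": [0,0,0],"jaw": 3.5},{"dp": [0,0,0],"rot": [0,0,0],"jaw": 3.5},{"dp": [0,0,-3],"rot": [0,0,0],"jaw": 3.5},{"dp": [0,0,-4],"rot": [0,0,0],"jaw": 3.5}]'

```text
clock: 57.35
eef_pos: [645.3, -166.1, 220.9]
orientation: [[0.162, -0.987, -0.003], [-0.987, -0.162, 0.001], [-0.001, 0.003, -1.0]]
wrist_force: [0.8, -0.3, 0.6]
finger_gap: 34.6
```

Request:
apply_moves --steps '[{"dp": [0,0,-4],"rot": [0,0,0],"jaw": 2},{"dp": [0,3,-2],"rot": [0,0,0],"jaw": 0},{"dp": [-4,2,0],"rot": [0,0,0],"jaw": 0},{"dp": [-4,2,0],"rot": [0,0,0],"jaw": 0},{"dp": [-4,2,0],"rot": [0,0,0],"jaw": 0}]'

```text
clock: 57.98
eef_pos: [536.9, -61.4, 281.7]
orientation: [[0.162, -0.987, 0.001], [-0.987, -0.162, 0.0], [-0.0, -0.001, -1.0]]
wrist_force: [0.3, 0.9, -0.4]
finger_gap: 0.8
```

Request:
apply_moves --steps '[{"dp": [-4,0,0],"rot": [0,0,0],"jaw": 0},{"dp": [-4,0,0],"rot": [0,0,0],"jaw": 0},{"dp": [-4,0,0],"rot": [0,0,0],"jaw": 0},{"dp": [-4,0,0],"rot": [0,0,0],"jaw": 0},{"dp": [0,0,0],"rot": [0,0,0],"jaw": 0}]'

```text
clock: 58.6
eef_pos: [511.0, 99.7, 281.7]
orientation: [[0.17, -0.986, -0.0], [-0.986, -0.17, 0.002], [-0.002, -0.0, -1.0]]
wrist_force: [-0.7, -0.7, -0.5]
finger_gap: 0.6
```

```bash
cat > look.py <<'E'
import sys
from vis import *
c=snap('top'); s=snap('side')
a=cv2.resize(c['img'][190:275,365:420],None,fx=7,fy=7,interpolation=2)
b=cv2.resize(s['img'][175:245,330:412],None,fx=4.8,fy=4.8,interpolation=2)
o=np.zeros((600,800,3),np.uint8); o[:595,:385]=a; o[:b.shape[0],390:390+b.shape[1]]=b
cv2.imwrite('pics/'+sys.argv[1],o[...,::-1]); st()
E
python3 look.py m6.png
```

```text
t 58.7 p [511.9  95.  281.6] F [-0.  -0.3  0.2] gap 0.5013275698602473
[[ 0.162 -0.987  0.   ]
 [-0.987 -0.162 -0.001]
 [ 0.001  0.    -1.   ]] [-0.19  0.37 -0.05  1.73  0.02  1.05 -1.65]
```

View pics/m6.png

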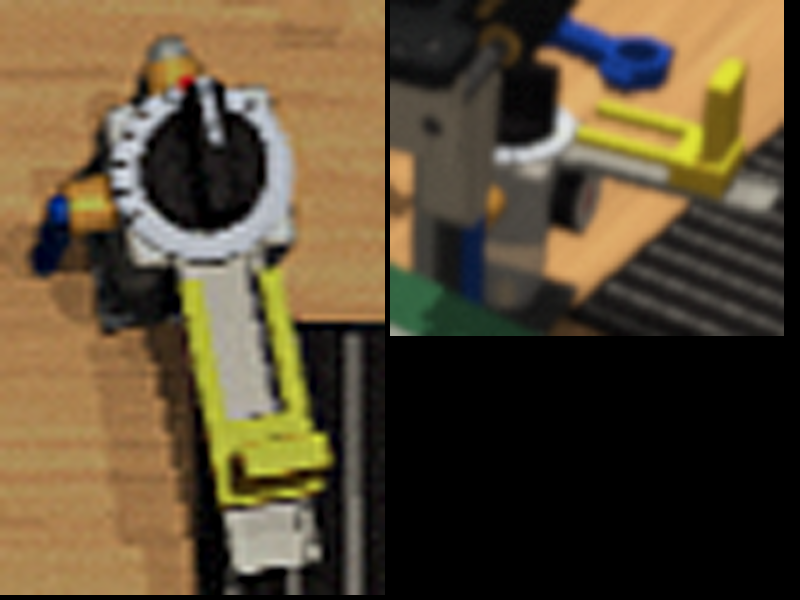

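```bash
python3 - <<'E'
from vis import *
c=snap('top')
a=c['img'][198:214,388:402].astype(int); print(a.min(2))
E
```

```text
[[ 90 100  76  53  41  68  79  81  80  78  78  85  77  83]
 [ 55  55  58  51  43  44  68  81  78  77  78  73  80  72]
 [ 54  67  57  45  40  53  81  79  77  80  80  78  76  78]
 [ 44  64  49  24  38 150 153  69  55  84  75  69  77  77]
 [ 42 104  90  13   3  97 106  38   0  87 101  89 106 115]
 [ 93 146 159  48   3  57 135  86   0 146 190 186 181 180]
 [129 119  94   4   0  53 173 126   0 143 197 183 115 140]
 [193 164  80   0   0   0 159 142  12  95 178 161  88 139]
 [135  44   4   0   1   4 159 150  54   0   1  54 159 192]
 [ 46   4   2   0   0  14 109 122  59   1   7  12  48 153]
 [ 11  23  12   0   4   4  59 135  89   0  20  27   5  45]
 [ 16  27  10   7   0   0  61 173 126   5  16  22  16   3]
 [ 28  19  23   8   1  12  18  85  82  31  19  26  34  10]
 [ 33  21  25  14   0   3  16  16  20  11  14  21  25  19]
 [ 27  23  24  16   0   5  28  32  27  21  12  25  26  25]
 [ 35  29  28  15   0   8  29  26  24  16  21  31  27  22]]
```

The pointer line runs from px (396,209.5) to (393.5,201), about 10° in world, which matches the regulator's axis, so it sits at the mark. Next I push the fork with closed fingers from behind the tab.

```bash
python3 - <<'E'
from h import *
u=np.array([np.cos(np.radians(9.4)),np.sin(np.radians(9.4))]); p=np.array([645.3,-165])-140*u; e=np.array([645.3,-165])-62.5*u
print(p,e); go((p[0],p[1],250,-80.6,0),(p[0],p[1],164,-80.6,0),(e[0],e[1],164,-80.6,0))
E
```

```text
[ 507.17989738 -187.86563471] [ 583.6392399  -175.20787264]
7 x dp [3.96 0.71 0.46] -> (np.float64(507.1798973750242), np.float64(-187.86563471382712), 250, -80.6, 0)
2 x dp [0.01 0.02 4.29] -> (np.float64(507.1798973750242), np.float64(-187.86563471382712), 164, -80.6, 0)
2 x dp [-0.01 -3.88 -0.  ] -> (np.float64(583.6392398995644), np.float64(-175.20787264010139), 164, -80.6, 0)
rows 11
```

Request:
apply_moves --steps '[{"dp": [4,0.7,0.4],"rot": [0,0,0],"jaw": 0},{"dp": [4,0.7,0.4],"rot": [0,0,0],"jaw": 0},{"dp": [4,0.7,0.4],"rot": [0,0,0],"jaw": 0},{"dp": [4,0.7,0.4],"rot": [0,0,0],"jaw": 0},{"dp": [4,0.7,0.4],"rot": [0,0,0],"jaw": 0}]'

```text
clock: 59.38
eef_pos: [509.1, -111.0, 261.6]
orientation: [[0.159, -0.987, 0.0], [-0.987, -0.159, -0.001], [0.001, -0.0, -1.0]]
wrist_force: [-0.1, 0.5, 0.1]
finger_gap: 0.7
```

Request:
apply_moves --steps '[{"dp": [4,0.7,0.4],"rot": [0,0,0],"jaw": 0},{"dp": [3.7,0.7,0.4],"rot": [0,0,0],"jaw": 0},{"dp": [0,0,0],"rot": [0,0,0],"jaw": 0},{"dp": [0,0,0],"rot": [0,0,0],"jaw": 0},{"dp": [0,0,0],"rot": [0,0,0],"jaw": 0}]'

```text
clock: 60.0
eef_pos: [508.5, -184.5, 253.8]
orientation: [[0.164, -0.986, 0.0], [-0.986, -0.164, 0.001], [-0.001, -0.0, -1.0]]
wrist_force: [0.2, 0.2, -0.0]
finger_gap: 0.8
```

```bash
python3 - <<'E'
from h import *
st(); go((507.2,-187.9,164,-80.6,0),(583.6,-175.2,164,-80.6,0))
E
```

```text
t 60.0 p [ 508.5 -184.5  253.8] F [ 0.2  0.2 -0. ] gap 0.76104003727879
[[ 0.164 -0.986  0.   ]
 [-0.986 -0.164  0.001]
 [-0.001 -0.    -1.   ]] [ 0.29  0.43  0.02  1.72 -0.01  1.   -1.09]
2 x dp [0.16 0.09 4.49] -> (507.2, -187.9, 164, -80.6, 0)
2 x dp [ 0.   -3.87  0.  ] -> (583.6, -175.2, 164, -80.6, 0)
rows 4
```

Request:
apply_moves --steps '[{"dp": [0.3,0.1,4],"rot": [0,0,0],"jaw": 0},{"dp": [0,0,4],"rot": [0,0,0],"jaw": 0},{"dp": [0,0,1],"rot": [0,0,0],"jaw": 0},{"dp": [0,-1,0],"rot": [0,0,0],"jaw": 0},{"dp": [0,-1,0],"rot": [0,0,0],"jaw": 0}]'

```text
clock: 60.62
eef_pos: [528.3, -185.7, 165.0]
orientation: [[0.163, -0.987, 0.0], [-0.987, -0.163, -0.001], [0.001, -0.0, -1.0]]
wrist_force: [-3.2, 0.6, 1.4]
finger_gap: 0.2
```

Request:
apply_moves --steps '[{"dp": [0,-1,0],"rot": [0,0,0],"jaw": 0},{"dp": [0,-0.8,0],"rot": [0,0,0],"jaw": 0},{"dp": [0,-0.8,0],"rot": [0,0,0],"jaw": 0},{"dp": [0,-0.8,0],"rot": [0,0,0],"jaw": 0},{"dp": [0,0,0],"rot": [0,0,0],"jaw": 0}]'

```text
clock: 61.25
eef_pos: [562.6, -179.8, 163.6]
orientation: [[0.163, -0.987, 0.003], [-0.987, -0.163, 0.0], [0.0, -0.003, -1.0]]
wrist_force: [-0.6, 0.5, 0.3]
finger_gap: 0.2
```

Request:
apply_moves --steps '[{"dp": [0,-0.6,0],"rot": [0,0,0],"jaw": 0},{"dp": [0,-0.6,0],"rot": [0,0,0],"jaw": 0},{"dp": [0,-0.4,0],"rot": [0,0,0],"jaw": 0},{"dp": [0,-0.3,0],"rot": [0,0,0],"jaw": 0},{"dp": [0,0,0],"rot": [0,0,0],"jaw": 0}]'

```text
clock: 61.88
eef_pos: [580.4, -177.0, 163.6]
orientation: [[0.162, -0.987, 0.001], [-0.987, -0.162, 0.0], [0.0, -0.001, -1.0]]
wrist_force: [-1.5, -0.2, -0.3]
finger_gap: 0.3
```

```bash
python3 - <<'E'
from h import *
s=st(); u=np.array([np.cos(np.radians(9.4)),np.sin(np.radians(9.4))]); print('reg x',(np.array(s['eef_pos'][:2])-[645.3,-165])@u)
E
```

```text
t 61.875 p [ 580.4 -177.   163.6] F [-1.5 -0.2 -0.3] gap 0.3225448666071054
[[ 0.162 -0.987  0.001]
 [-0.987 -0.162  0.   ]
 [ 0.    -0.001 -1.   ]] [ 0.25  0.62  0.02  1.64 -0.02  0.88 -1.13]
reg x -66.02425663702712
```

Request:
apply_moves --steps '[{"dp": [0,-0.2,0],"rot": [0,0,0],"jaw": 0},{"dp": [0,-0.2,0],"rot": [0,0,0],"jaw": 0},{"dp": [0,-0.1,0],"rot": [0,0,0],"jaw": 0},{"dp": [0,0,0],"rot": [0,0,0],"jaw": 0},{"dp": [0,0,0],"rot": [0,0,0],"jaw": 0}]'

```text
clock: 62.5
eef_pos: [582.8, -176.6, 163.6]
orientation: [[0.161, -0.987, -0.004], [-0.987, -0.161, 0.0], [-0.001, 0.004, -1.0]]
wrist_force: [-5.9, -0.3, 3.9]
finger_gap: 0.7
```

Request:
apply_moves --steps '[{"dp": [0,-0.2,0],"rot": [0,0,0],"jaw": 0},{"dp": [0,-0.1,0],"rot": [0,0,0],"jaw": 0},{"dp": [0,0,0],"rot": [0,0,0],"jaw": 0},{"dp": [0,0,0],"rot": [0,0,0],"jaw": 0},{"dp": [0,0,0],"rot": [0,0,0],"jaw": 0}]'

```text
clock: 63.12
eef_pos: [582.9, -176.6, 163.7]
orientation: [[0.16, -0.987, -0.01], [-0.987, -0.16, 0.0], [-0.002, 0.01, -1.0]]
wrist_force: [-11.0, -1.3, 7.7]
finger_gap: 0.9
```

```bash
python3 - <<'E'
from h import *
s=st(); u=np.array([np.cos(np.radians(9.4)),np.sin(np.radians(9.4))]); print('reg x',(np.array(s['eef_pos'][:2])-[645.3,-165])@u)
E
```

```text
t 63.125 p [ 582.9 -176.6  163.7] F [-11.   -1.3   7.7] gap 0.8526862892069274
[[ 0.16  -0.987 -0.01 ]
 [-0.987 -0.16   0.   ]
 [-0.002  0.01  -1.   ]] [ 0.24  0.63  0.03  1.63 -0.02  0.9  -1.14]
reg x -63.453490053312855
```

The fork has reached a hard stop (11 N) at the expected home position. Now back off and look.

Request:
apply_moves --steps '[{"dp": [0,1,0],"rot": [0,0,0],"jaw": 0},{"dp": [0,2,0],"rot": [0,0,0],"jaw": 0},{"dp": [0,2,-1],"rot": [0,0,0],"jaw": 0},{"dp": [0,0,-4],"rot": [0,0,0],"jaw": 0},{"dp": [0,0,-4],"rot": [0,0,0],"jaw": 0}]'

```text
clock: 63.75
eef_pos: [539.4, -183.3, 254.8]
orientation: [[0.163, -0.987, 0.003], [-0.987, -0.163, 0.001], [-0.0, -0.003, -1.0]]
wrist_force: [0.6, -0.7, -0.9]
finger_gap: 0.3
```

Request:
apply_moves --steps '[{"dp": [4,0,-2],"rot": [0,0,0],"jaw": 0},{"dp": [4,0,0],"rot": [0,0,0],"jaw": 0},{"dp": [4,0,0],"rot": [0,0,0],"jaw": 0},{"dp": [4,0,0],"rot": [0,0,0],"jaw": 0},{"dp": [4,0,0],"rot": [0,0,0],"jaw": 0}]'

```text
clock: 64.38
eef_pos: [572.5, -382.1, 273.9]
orientation: [[0.163, -0.987, 0.004], [-0.987, -0.163, -0.0], [0.001, -0.004, -1.0]]
wrist_force: [1.0, -0.1, 0.0]
finger_gap: 0.4
```

```bash
python3 look.py m7.png; python3 - <<'E'
from vis import *
c=snap('top','tend.png'); y=blobs(c,(24,120,80),(34,255,255),(370,190,430,280)); print([(q.reshape(-1,2).min(0),q.reshape(-1,2).max(0)) for q in y])
E
```

```text
t 64.475 p [ 570.2 -387.   272.7] F [-1.2  0.8  0.5] gap 0.7037727875833312
[[ 0.156 -0.988  0.001]
 [-0.988 -0.156 -0.005]
 [ 0.005 -0.    -1.   ]] [ 0.54  0.65  0.05  1.24 -0.03  1.24 -0.83]
[(array([386, 204], dtype=int32), array([406, 236], dtype=int32))]
```

View pics/m7.png

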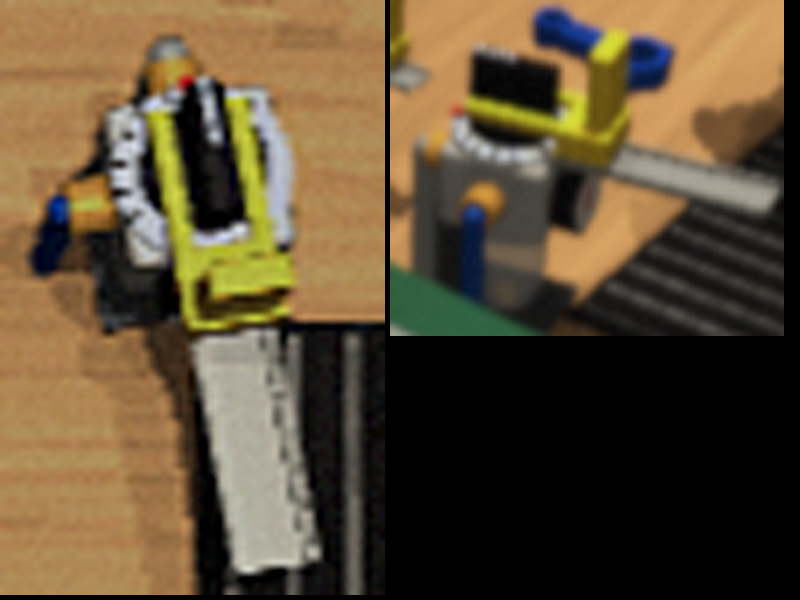

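View pics/tend.png

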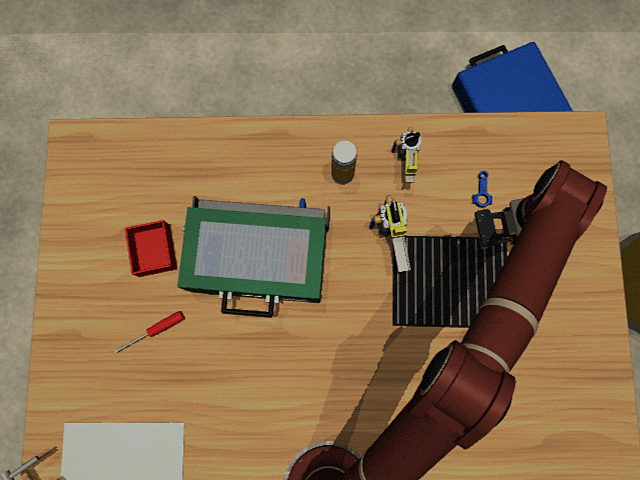

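The fork is home: its prongs sit on either side of the bar, with the tab at px (401,230). The pointer is at the mark, the hood is shut, and the bystanders are where they were.

```bash
python3 -c "
from workcell import workorder
print(workorder.close_job())"
```

```text
the job is handed in; nothing more can be done
None
```

The job is finished and handed in at about 64.5 s of the 210 s allowed; the hand-in gave no verdict.

- **Hood and parts:** I opened the hood until it stayed open by itself. All four parts were present; I laid the bearing, short rod, long rod and cover side by side on the grid, then shut the hood. The cover had been knocked aside during the run, so I measured it again before picking it up.
- **Knob and lock:** With the hood shut, I turned the knob about 77° clockwise until the pointer was at the red mark. I then pushed the lock fork until it hit its stop at 11 N.
- **Last checks:**
    - The pictures show the four parts lying apart, the handle back where it started, and the fork's prongs on either side of the knob's bar.
    - The fork stopped within 1 mm of where I expected it.
    - The pointer reads about 10°, against about 9.4° for the mark.
    - The can, screwdriver, bin and the blue look-alike rod are where they were, and the arm is clear of everything.
- **One disagreement:** After closing, the hood's green outline measured 195–198 mm deep, against 191 mm before opening. The handle position and the pictures show it fully shut, so I put this down to lighting on the front face.

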